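# Zero the bench photometer: seat the blank vial and hold its recessed zero key

### The arm

A 6-joint arm with a two-finger parallel gripper is mounted at the origin on the work surface; the furniture and walls round the work are solid. World frame = base frame: x ahead of the robot, y to its left, z up, the work surface at z = 0. Lengths are in m, angles in degrees, forces in N, time in s.
With the tool pointing down it reaches from about 0.4 to 0.825 m from the base axis. Payload 7 kg.
Tool frame: the origin (TCP) lies where the fingers leave the gripper's body, on its centre line; the fingertips stand 66 mm ahead of it and the grasp point (between the pads) lies 47 mm ahead of it; z points along the fingers, y is the direction in which the jaws open and shut (so a half turn about z gives the same grasp; the last joint's range is limited). The gripper opens to 88 mm and grips with 3 to 60 N. Pads are 19 mm wide; open, the fingers measure 130 mm over their backs; the gripper's body (78 mm by 193 mm) begins 47 mm behind the grasp point.
Start: joints at [-58.035, 20.546, 0.682, 0, -70.136, -16.507], TCP at [0.18, -0.651, 0.292] pointing down, gripper open.
Joint ranges: [-176.03, 176.03], [-82.01, 121.73], [-58.28, 71.71], [-173.87, 95.51], [-174.79, -0.11], [-173.66, 173.66]. Speed limits (degrees/s): [136.94, 136.94, 172.46, 180, 180, 180].

### API

Orientations are given as [roll, pitch, yaw] about the fixed x, y, z axes, in that order (R = Rz(yaw) Ry(pitch) Rx(roll)).
In Python, from plant import get_obs, snapshot, close_job gives the robot as it stands.
- The arm moves only by the tool play_rows, never from a script. Its argument "series" is a list of rows, each a list of 5 numbers: the opening in per cent of the stroke, from 0 (shut) to 100 (fully open), then the shift along the tool's x, y, z in m, then the turn about the tool's z in degrees. In form: [[jaw, dx, dy, dz, spin], ...]. A call has 1 to 10 rows; each row is the pose to reach, as a shift and turn from the pose commanded when the call began, along the tool's axes at that moment; what a row does not reach only later rows make up. A row lasts 1/10 s, in which the tool goes at most 50 mm and 8.59 degrees, less where a joint would pass 70% of its speed; a pose out of reach is approached as far as the arm can. A call with a gripper value outside its range is refused whole. The fingers move at their own pace and stop on an object; the grip force is fixed at half the most. Time passes only in rows, so rows that repeat a pose let the fingers close. It gives the time, the measured TCP pose, the force and the opening at its end, in the units of the state.
- get_obs(): the state, without advancing time (a new reading comes with each control period).
- snapshot(name): name is "scene" or "top" or "wrist"; returns a dict with "frame" (400x640x3 uint8, red, green, blue), "z_map" (400x640 float32, m along the optical axis (not along the pixel's ray), 0 where there is no reading), "mtx" (3x3 intrinsics, pixels), "camera_from_world" (4x4, takes a point from world to camera coordinates); the wrist camera has in their place "tool_from_camera" (4x4, takes a point from camera to tool coordinates, whose origin is the TCP and whose axes are the flange's). Camera axes: x right, y up, looking along -z (the intrinsics and any distortion apply to the point x, -y, -z); pixel columns grow to the right and rows downward; lengths in m; the calibration is good to about 2 mm. A picture is of the moment at which its call begins: read the wrist's pose just before it.
- close_job(): hands the job in, once; it reports no verdict.
The state is a dict: "clock": time; "joint_pos": joint angles; "qvel": joint speeds; "tau": joint torques, N m; "tool_pos": TCP position; "orientation": TCP orientation; "force": force on the tool from outside, world axes, zero at the start; "moment": the same for the moment, N m; "opening": finger opening in m.
Only numpy, scipy, OpenCV 4.12 (cv2) and the standard library are available. Lean on these libraries where they do the work, as an engineer would, in place of code of your own. Each camera call takes 0.05 s, during which the arm holds its last target.

### The job

Zero the bench photometer: take the black-capped blank vial out of the white rack and stand it fully home in the measuring well on top of the instrument, and let go of it. Then pick up the red-handled driver, reach its thin blade through the ringed hole in the instrument's front panel and push the red key inside all the way down; finish while still gripping the driver and holding the key down. Leave the other two vials standing in the rack.

Things in the scene. Friction and masses are not known exactly. Their poses are not given: they have to be found in the camera images.
- blank_vial: the blank: glass screw vial with a BLACK cap and pale yellow filling, 15 mm diameter, 50 mm tall, 20 g, stands upright; origin at the centre of its underside, z up. The cap is the top 10 mm, 15 mm across. It stands in any one of three bores of the rack, its underside 6 mm above the bench, so its top is at 56 mm
- green_vial: sample vial with a green cap, same size and origin as the blank; to be left in the rack
- red_vial: sample vial with a red cap, same size and origin as the blank; to be left in the rack
- rack: white vial rack, 62 (its x) x 146 (its y) x 36 mm high, fixed to the bench; origin at the centre of its underside. Two rows of six bores about 18 mm wide, rows at x = -13 and +13 mm, bores 22 mm apart along y; only three bores are filled, at least 44 mm apart along y, so gripper fingers that close along the rack's x have room on both sides
- photometer: bench photometer, fixed: blue-grey front panel, dark base, light grey top with a sloped display, 130 deep (x) x 120 wide (y) x 84 mm high; origin at the centre of its underside, z up, its vertical front panel is at x = -65 mm and faces its -x, towards the robot. The flat top lies behind x = -25 mm
- well_mouth (a point): centre of the mouth of the measuring well, a vertical bore 18.5 mm wide with a bevelled edge and a dark flat collar (33 mm across, 2 mm high) on the photometer's top; 86 mm above the bench, axes as the photometer's
- well_floor (a point): centre of the floor of the well, 48 mm above the bench, 38 mm below the mouth; a vial fully home stands with its underside here and its top 12 mm above the collar
- recess_mouth (a point): centre of the round hole in the photometer's front panel, ringed with bare aluminium (21 mm across, stands out 1.5 mm), at photometer x = -65, y = -30 mm, 40 mm above the bench; the hole is 13 mm wide and runs level along the photometer's +x; the key's face lies 15 mm inside
- zero_key_face (a point): centre of the face of the red zero key at the bottom of the hole, 11 mm across; moves along the photometer's +x with the key
- zero_key (a joint): travel of the zero key along the photometer's +x, m: 0 released, 0.005 fully down at a hard stop. Springs back when let go; it begins to move at about 1.7 N and takes about 4.2 N fully down
- driver: driver lying on the bench, 165 mm long, 60 g: red handle 25 mm in diameter from y = -4 to y = +82 mm, steel blade 5 mm in diameter from y = -4 to y = -82 mm (its free end), both along the driver's y at z = 12 mm; origin on the underside at mid-length, z up. Lies with the blade pointing roughly away from the robot; grip the handle across, near y = +30 mm
- driver_tip (a point): free end of the driver's blade, on its axis

How it is judged:
By the outcome, as a careful person would: the job done as asked, in the order asked, and still so for the second after the job is handed in, while the arm keeps its last pose, push and grip.
It also fails if it takes over 58 s, if anything falls off the work surface, if the arm or the gripper's body presses on something with over 40 N, if the wrist force passes 120 N, or if a joint passes its speed limit or range.

## Working session

There is one attempt and no reset: what is moved stays moved. The work goes in short steps, Python scripts to look and compute and a tool call to move; the robot and the scene stay as the last step left them, time stands still between calls to the robot, and variables do not carry over. Pictures are saved under pics/ and viewed, and the job is handed in when it is done.

Besides the shell and the picture viewer there is one more tool, called after "Request:" in YAML: its name, and indented under it one key for each argument. play_rows: Moves the arm, as the interface text tells. Its arguments: {"type":"object","properties":{"series":{"type":"array"}},"required":["series"]}

```bash
mkdir -p pics; ls
cat > h.py <<'E'
import numpy as np, cv2
from plant import get_obs, snapshot, close_job
def save(n,im,s=1): cv2.imwrite('pics/'+n+'.png',cv2.cvtColor(im,cv2.COLOR_RGB2BGR))
E
python3 - <<'E'
from h import *
o=get_obs(); print(o)
for n in ("scene","top","wrist"):
    s=snapshot(n); save(n+'0',s['frame']); np.savez(n+'0.npz',**s); print(n,{k:(v.tolist() if v.size<20 else v.shape) for k,v in s.items() if hasattr(v,'size')}, [k for k in s])
E
```

```text
pics
{'clock': 0.0, 'joint_pos': array([-5.80348102e+01,  2.05905064e+01,  6.34571383e-01, -2.16334716e-02,
       -7.01338898e+01, -1.65056195e+01]), 'qvel': array([-0.03103153, -0.021205  ,  0.09238299,  0.01176646,  0.00745886,
        0.06379283]), 'tau': array([-2.72672478e-04, -5.82712984e+01,  2.93045300e+01,  6.99709922e+00,
        6.59348574e-03, -1.61590774e-04]), 'tool_pos': array([ 0.17980765, -0.65022643,  0.29123437]), 'orientation': array([ 1.79908098e+02, -6.02388038e-03, -1.64547792e+02]), 'force': array([-0.09544492,  0.25168087, -0.01088173]), 'moment': array([ 0.02931774,  0.03357514, -0.02233502]), 'opening': 0.0876409376220717}
scene {'frame': (400, 640, 3), 'z_map': (400, 640), 'mtx': [[423.4061509878094, 0.0, 316.86380610579613], [0.0, 423.4061509878094, 201.39375588178106], [0.0, 0.0, 1.0]], 'camera_from_world': [[0.783415851867633, 0.6214978454197098, -0.00017658190647308725, -0.4241609052431481], [-0.3774224931382934, 0.4759775671411043, 0.7943535845275143, 0.13112712630634038], [0.4937730903115176, -0.6222425441233459, 0.6074556375301161, -1.2530145136390
[... 421 characters left out ...]
9360596223295], [-0.15148747781993435, 0.0008229609084002776, 0.9884588341449018, -1.082360383309611], [0.0, 0.0, 0.0, 1.0]]} ['frame', 'z_map', 'mtx', 'camera_from_world']
wrist {'frame': (400, 640, 3), 'z_map': (400, 640), 'mtx': [[290.41638486209536, 0.0, 321.95456272112483], [0.0, 290.41638486209536, 205.92610679674922], [0.0, 0.0, 1.0]], 'tool_from_camera': [[0.0003081584562152995, 0.9640131552864897, 0.2658543613953935, 0.07186091891519894], [0.9999998180944265, -0.0004349161328687163, 0.0004179223270564133, -2.550056493966224e-06], [0.000518506971934652, 0.2658541842487042, -0.9640131139502078, -0.09389587811135625], [0.0, 0.0, 0.0, 1.0]]} ['frame', 'z_map', 'mtx', 'tool_from_camera']
```

View pics/scene0.png

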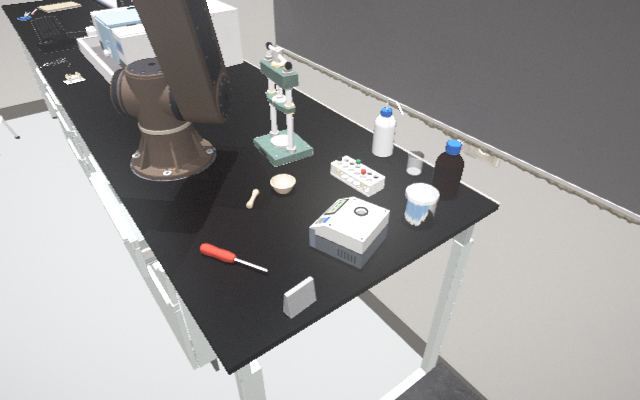

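View pics/top0.png

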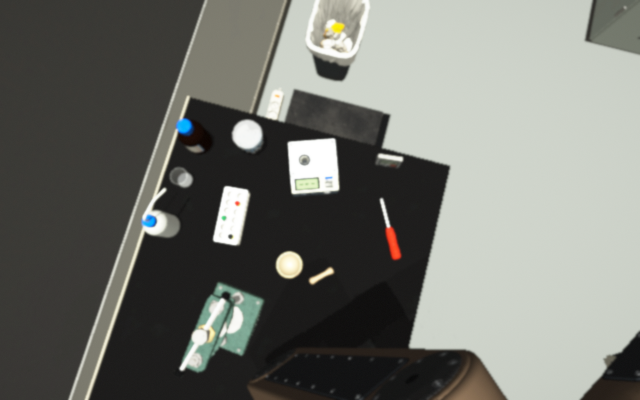

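View pics/wrist0.png

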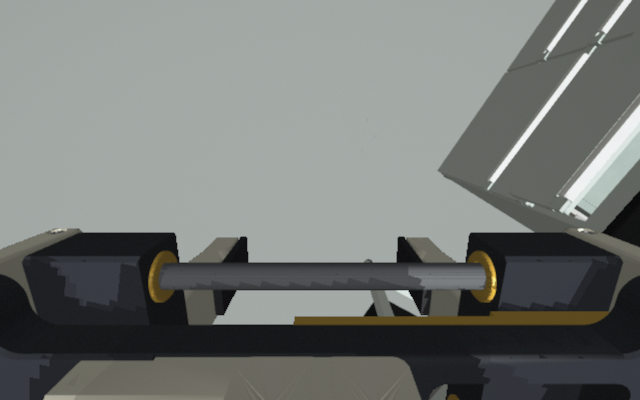

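Run:
```python
from h import *
t=np.load('top0.npz')['frame']; s=np.load('scene0.npz')['frame']
save('topcrop',cv2.resize(t[120:275,200:420],None,fx=3.6,fy=3.6,interpolation=cv2.INTER_CUBIC))
save('scenecrop',cv2.resize(s[140:290,190:400],None,fx=3.8,fy=3.8,interpolation=cv2.INTER_CUBIC))
```

```text
(no output)
```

View pics/topcrop.png

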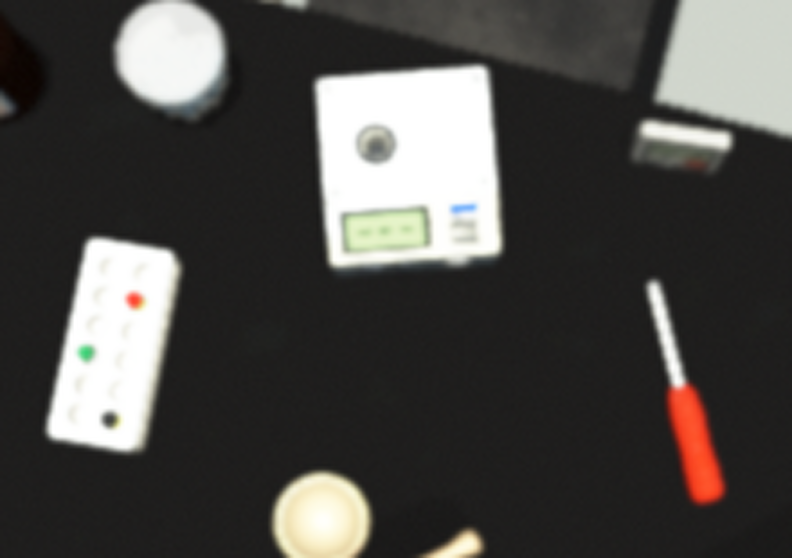

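View pics/scenecrop.png

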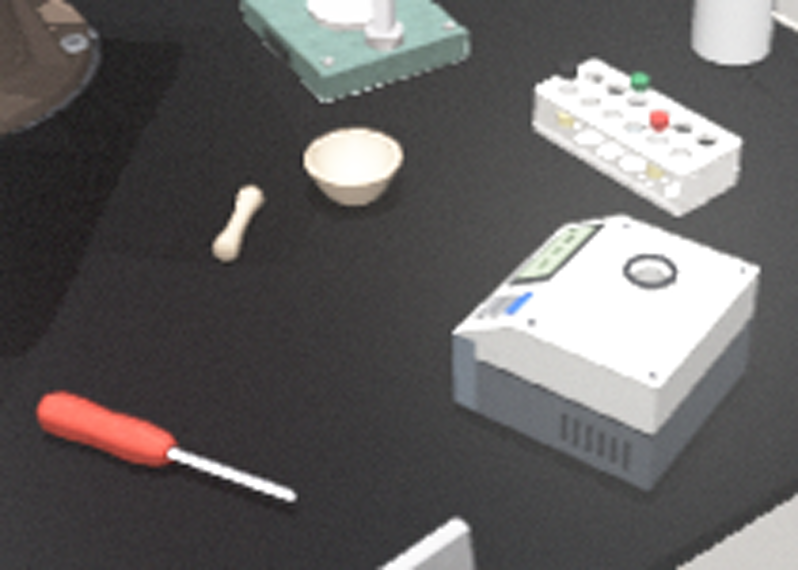

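```bash
cat >> h.py <<'E'
def ray(s,u,v,o=None):
    M=s['mtx']; d=np.array([(u-M[0,2])/M[0,0],-(v-M[1,2])/M[1,1],-1.])
    if 'camera_from_world' in s:
        T=np.linalg.inv(s['camera_from_world'])
    else:
        from scipy.spatial.transform import Rotation as R
        W=np.eye(4);W[:3,:3]=R.from_euler('xyz',o['orientation'],degrees=True).as_matrix();W[:3,3]=o['tool_pos']
        T=W@s['tool_from_camera']
    return T[:3,3],T[:3,:3]@d
def plane(s,u,v,z,o=None):
    c,d=ray(s,u,v,o); return c+d*(z-c[2])/d[2]
def two(a,b):
    (c1,d1),(c2,d2)=a,b
    A=np.stack([d1,-d2],1); k=np.linalg.lstsq(A,c2-c1,rcond=None)[0]
    p,q=c1+d1*k[0],c2+d2*k[1]; return (p+q)/2,np.linalg.norm(p-q)
E
python3 - <<'E'
from h import *
t=dict(np.load('top0.npz')); s=dict(np.load('scene0.npz'))
def blob(f,m,x0,y0,x1,y1):
    k=np.zeros(m.shape,bool);k[y0:y1,x0:x1]=1
    ys,xs=np.nonzero(m&k);return np.c_[xs,ys].astype(float)
f=t['frame'].astype(int);R,G,B=f[...,0],f[...,1],f[...,2]
red=(R>150)&(G<100)&(B<100); grn=(G>100)&(R<110)&(G-R>40); wht=(R>150)&(abs(R-G)<40)&(abs(R-B)<50)
dk=(f.sum(2)<330)
c0=blob(f,dk,226,231,236,242); print('black px',c0.mean(0),len(c0), plane(t,*c0.mean(0),.056))
c0=blob(f,red,230,195,245,210); print('red',c0.mean(0),len(c0), plane(t,*c0.mean(0),.056))
c0=blob(f,grn,215,210,232,225); print('grn',c0.mean(0),len(c0), plane(t,*c0.mean(0),.056))
# rack
m=((R>140)&(B>120)).astype(np.uint8);k=np.zeros_like(m);k[180:250,205:255]=1
cs=max(cv2.findContours(m&k,0,2)[0],key=cv2.contourArea);r=cv2.minAreaRect(cs);print('rack',r)
P=np.array([plane(t,*p,.036)[:2] for p in cv2.boxPoints(r)]);print(P,P.mean(0),[np.linalg.norm(P[i]-P[i-1]) for i in range(4)],[np.degrees(np.arctan2(*(P[i]-P[i-1])[::-1])) for i in range(4)])
# driver handle
h=blob(f,red,375,215,405,262); b=blob(f,(R>120)&(B>100),374,190,392,228)
for n,q in(('h',h),('b',b)):
    W=np.array([plane(t,*p,.014)[:2] for p in q]);c=W.mean(0);u=np.linalg.svd(W-c)[2][0];pr=(W-c)@u;print(n,len(q),c,u,np.degrees(np.arctan2(u[1],u[0])),c+u*pr.min(),c+u*pr.max())
# photometer
k=np.zeros_like(m);k[130:197,280:345]=1
cs=max(cv2.findContours(m&k,0,2)[0],key=cv2.contourArea);r=cv2.minAreaRect(cs);print('ph',r,[plane(t,*p,.084)[:2] for p in cv2.boxPoints(r)])
c0=blob(f,f.sum(2)<420,298,152,311,167);print('well',c0.mean(0),len(c0),plane(t,*c0.mean(0),.086))
E
```

```text
black px [230.         236.28571429] 7 [0.43244342 0.22843468 0.056     ]
red [236.75 203.  ] 4 [0.51888326 0.21411652 0.056     ]
grn [223.5 217.5] 4 [0.48082493 0.24706255 0.056     ]
rack ((231.12649536132812, 215.32080078125), (27.30328369140625, 57.54537582397461), 11.592175483703613)
[[0.42167776 0.27927443]
 [0.57149647 0.25502087]
 [0.55707049 0.18327855]
 [0.40781595 0.20892306]] [0.48951517 0.23162423] [np.float64(0.07170401030725383), np.float64(0.15176916680887173), np.float64(0.0731783336042339), np.float64(0.15144160050634042)] [np.float64(78.85340512560948), np.float64(-9.195611839547261), np.float64(-101.36944690624524), np.float64(170.2507889587574)]
h 279 [ 0.41894575 -0.19650226] [-0.97176922 -0.23593345] -166.35334721974615 [ 0.4634714  -0.18569199] [ 0.37835896 -0.20635623]
b 127 [ 0.49984915 -0.17664366] [-0.97144433 -0.23726761] -166.27467134795612 [ 0.54031777 -0.16675952] [ 0.46163112 -0.18597811]
ph ((313.03204345703125, 166.18283081054688), (53.85245895385742, 48.79225158691406), 85.76361083984375) [array([0.67767102, 0.084788  ]), array([ 0.68808076, -0.0413853 ]), array([ 0.54676554, -0.05150057]), array([0.5367684 , 0.07224495])]
well [303.95454545 160.90909091] 22 [0.624898   0.03942916 0.086     ]
```

Run:
```python
from h import *
t=dict(np.load('top0.npz'));z=t['z_map']
v,u=np.mgrid[0:400,0:640]
M=t['mtx'];P=np.stack([(u-M[0,2])/M[0,0]*z,-(v-M[1,2])/M[1,1]*z,-z,np.ones_like(z)],-1)@np.linalg.inv(t['camera_from_world']).T
X=P[280:380,175:265].reshape(-1,4);X=X[X[:,2]>.02]
for a in (.02,.05,.1,.15,.2,.25,.3,.35):
    q=X[(X[:,2]>a)&(X[:,2]<a+.05)]
    if len(q): print(a,len(q),q[:,:2].min(0),q[:,:2].max(0))
# depth-based checks of heights
for n,(y0,y1,x0,x1) in dict(rack=(195,240,215,248),phot=(140,185,290,338),bowl=(250,280,275,305),grey=(150,170,372,406),jar=(118,160,230,268),bot=(205,245,138,185)).items():
    q=P[y0:y1,x0:x1].reshape(-1,4);q=q[q[:,2]>.01];print(n,q[:,:3].min(0).round(3),q[:,:3].max(0).round(3))
```

```text
0.02 1599 [0.13631738 0.14577167] [0.31541641 0.27298009]
0.05 28 [0.26945337 0.20018536] [0.28525261 0.21299842]
0.1 10 [0.27489441 0.20009683] [0.28558528 0.20657847]
0.15 270 [0.1224442  0.11655239] [0.28819241 0.23751518]
0.2 229 [0.12327019 0.10900861] [0.29958875 0.23306043]
0.25 1743 [0.13540868 0.10345809] [0.31116917 0.27415359]
0.3 216 [0.15267334 0.17691161] [0.30749598 0.26951645]
rack [ 0.369 -0.001  0.01 ] [0.547 0.273 1.152]
phot [ 0.369 -0.046  0.045] [0.683 0.076 1.152]
bowl [ 0.332 -0.001  0.01 ] [0.394 0.112 1.152]
grey [ 0.369 -0.217  0.01 ] [ 6.580e-01 -1.000e-03  1.152e+00]
jar [ 0.369 -0.001  0.01 ] [0.736 0.228 1.152]
bot [ 0.369 -0.001  0.01 ] [0.518 0.482 1.152]
```

```bash
cat >> h.py <<'E'
def shift(o,x,y,z,yaw):
    "tool shift + spin from measured pose to the TCP world target"
    a=np.radians(o['orientation'][2]); d=np.array([x,y,z])-o['tool_pos']
    sp=-(yaw-o['orientation'][2]); sp=(sp+180)%360-180
    return np.round([d[0]*np.cos(a)+d[1]*np.sin(a), d[0]*np.sin(a)-d[1]*np.cos(a), -d[2], sp],4)
E
python3 -c "
from h import *
print(shift(get_obs(),.5,-.3,.3,-80))"
```

```text
[-4.01900e-01  2.52400e-01 -8.60000e-03 -8.45467e+01]
```

Request:
play_rows:
  series:
    - [100, -0.402, 0.252, -0.009, -84]
    - [100, -0.402, 0.252, -0.009, -84]
    - [100, -0.402, 0.252, -0.009, -84]
    - [100, -0.402, 0.252, -0.009, -84]
    - [100, -0.402, 0.252, -0.009, -84]
    - [100, -0.402, 0.252, -0.009, -84]
    - [100, -0.402, 0.252, -0.009, -84]
    - [100, -0.402, 0.252, -0.009, -84]
    - [100, -0.402, 0.252, -0.009, -84]
    - [100, -0.402, 0.252, -0.009, -84]

```text
clock: 1.15
tool_pos: [0.5022, -0.2977, 0.3011]
orientation: [-180.0, 0.0, -80.1]
force: [0.8, -0.5, -0.4]
opening: 0.0874
```

```bash
python3 -c "
from h import *
o=get_obs();print(o['clock'],o['tool_pos'],o['orientation'],o['joint_pos'])
print(shift(o,.46,.1,.28,-8))"
```

```text
1.15 [ 0.50223426 -0.29772071  0.30112209] [-1.79979465e+02  9.18557357e-03 -8.00652455e+01] [-1.14898195e+01  1.16838191e+01 -1.04029096e+01 -1.73248320e-02
 -6.78975118e+01  2.14310889e+01]
[-3.99000e-01 -2.70000e-02  2.11000e-02 -7.20652e+01]
```

Request:
play_rows:
  series:
    - [100, -0.4, -0.027, 0.021, -72]
    - [100, -0.4, -0.027, 0.021, -72]
    - [100, -0.4, -0.027, 0.021, -72]
    - [100, -0.4, -0.027, 0.021, -72]
    - [100, -0.4, -0.027, 0.021, -72]
    - [100, -0.4, -0.027, 0.021, -72]
    - [100, -0.4, -0.027, 0.021, -72]
    - [100, -0.4, -0.027, 0.021, -72]
    - [100, -0.4, -0.027, 0.021, -72]

```text
clock: 2.05
tool_pos: [0.4605, 0.103, 0.28]
orientation: [-180.0, -0.0, -7.9]
force: [0.9, -0.8, -0.1]
opening: 0.0875
```

```bash
python3 -c "
from h import *
o=get_obs();s=snapshot('wrist');save('w1',s['frame']);np.savez('w1.npz',pos=o['tool_pos'],ori=o['orientation'],**s);t=snapshot('scene');save('s1',t['frame'])
print(o['clock'],o['tool_pos'],o['orientation'],o['joint_pos'])"
```

```text
2.05 [0.46049632 0.10304405 0.28001077] [-1.79957067e+02 -1.17970289e-02 -7.91824473e+00] [ 3.65793077e+01  1.57463555e+00 -2.50343733e+01 -2.50112527e-02
 -6.33524883e+01  4.55136620e+01]
```

View pics/w1.png

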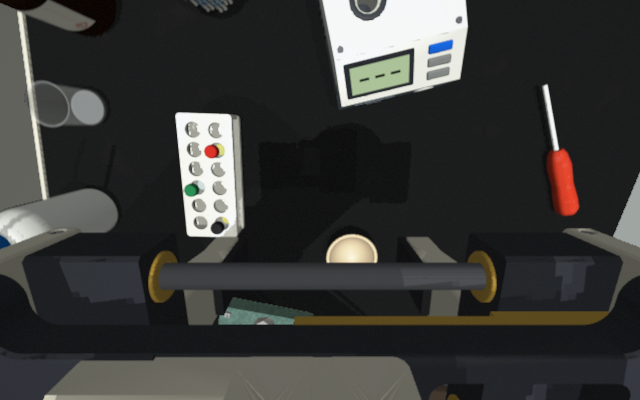

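View pics/s1.png

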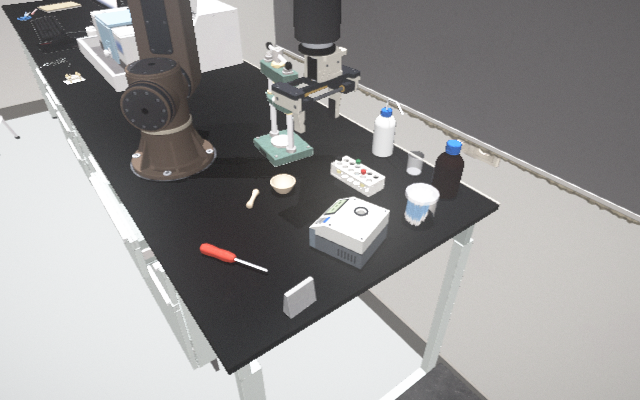

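Run:
```python
from h import *
s=dict(np.load('w1.npz'));o=dict(tool_pos=s['pos'],orientation=s['ori'])
f=s['frame'].astype(int)
save('w1c',cv2.resize(s['frame'][105:245,165:255],None,fx=4,fy=4,interpolation=cv2.INTER_CUBIC))
def p(u,v,z): return plane(s,u,v,z,o).round(4)
R,G,B=f[...,0],f[...,1],f[...,2]
ys,xs=np.nonzero((R[140:165,200:225]>150)&(G[140:165,200:225]<90));print('red',p(xs.mean()+200,ys.mean()+140,.056))
ys,xs=np.nonzero((R[175:200,180:205]<80)&(G[175:200,180:205]>70));print('grn',p(xs.mean()+180,ys.mean()+175,.056))
ys,xs=np.nonzero(f[215:236,208:232].sum(2)<120);print('blk',len(xs),xs.mean()+208,ys.mean()+215,p(xs.mean()+208,ys.mean()+215,.056))
for n,m,z in (('h',(R>130)&(G<90),.0125),('b',(R>120)&(B>110),.0125)):
    k=np.zeros(m.shape,bool);k[80:220,535:585]=1
    ys,xs=np.nonzero(m&k);W=np.array([p(a,b,z)[:2] for a,b in zip(xs,ys)]);c=W.mean(0);u=np.linalg.svd(W-c)[2][0];pr=(W-c)@u;print(n,c,np.degrees(np.arctan2(u[1],u[0])),c+u*pr.min(),c+u*pr.max())
```

```text
red [0.5215 0.216  0.056 ]
grn [0.4831 0.248  0.056 ]
blk 37 219.83783783783784 224.8918918918919 [0.4381 0.2252 0.056 ]
h [ 0.42058946 -0.20092558] -165.6949792664482 [ 0.46403785 -0.18984667] [ 0.3763393  -0.21220894]
b [ 0.50343819 -0.17764973] -166.35172722913808 [ 0.54151261 -0.16840459] [ 0.46321007 -0.18741781]
```

View pics/w1c.png

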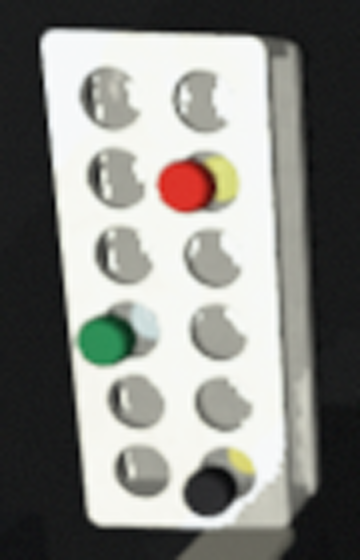

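Run:
```python
from h import *
s=dict(np.load('w1.npz'));o=dict(tool_pos=s['pos'],orientation=s['ori'])
def p(u,v,z): return plane(s,165+u/4-.5,105+v/4-.5,z,o)[:2]
px={(0,5):(110,97),(0,4):(117,178),(0,3):(124,255),(0,1):(136,400),(0,0):(142,470),(1,5):(203,99),(1,3):(213,257),(1,2):(218,331),(1,1):(223,403)}
L=np.array([[(13 if r==0 else -13)/1000,(c-2.5)*.022] for r,c in px]);W=np.array([p(*q,.036) for q in px.values()])
# local: a (along -> +x world), b; world=c+Rot*[along,across]
A=np.c_[L[:,1],L[:,0]];ca,cw=A.mean(0),W.mean(0)
U,_,V=np.linalg.svd((A-ca).T@(W-cw));R=(U@V).T
print('det',np.linalg.det(R),'ang',np.degrees(np.arctan2(R[1,0],R[0,0])),'res',((R@(A-ca).T).T+cw-W).round(4).tolist())
f=lambda r,c:R@(np.array([(c-2.5)*.022,13e-3 if r==0 else -13e-3])-ca)+cw
print('blank bore',f(1,0),'red bore',f(1,4),'grn',f(0,2))
for n,q in dict(blk=(209,490),red=(186,187),grn=(105,341)).items(): print(n,p(*q,.056))
```

```text
det 1.0000000000000007 ang -9.556947304016484 res [[-0.0003, 0.0], [0.0001, -0.0], [0.0002, 0.0], [-0.0, -0.0001], [0.0002, -0.0001], [-0.0005, 0.0002], [0.0, -0.0], [0.0, -0.0], [0.0002, 0.0001]]
blank bore [0.43511311 0.23097828] red bore [0.52189177 0.21636783] grn [0.48281916 0.24931221]
blk [0.43604929 0.22932275]
red [0.52144924 0.21538705]
grn [0.48310477 0.24789736]
```

```bash
python3 -c "
from h import *
o=get_obs()
print(shift(o,.4352,.2297,.19,-9.5),shift(o,.4352,.2297,.112,-9.5))"
```

```text
[-0.044  -0.1247  0.09    1.186 ] [-0.044  -0.1247  0.168   1.186 ]
```

Request:
play_rows:
  series:
    - [80, -0.043, -0.125, 0.0, 1.5]
    - [80, -0.043, -0.125, 0.0, 1.5]
    - [80, -0.043, -0.125, 0.04, 1.5]
    - [80, -0.043, -0.125, 0.09, 1.5]
    - [80, -0.043, -0.125, 0.09, 1.5]
    - [80, -0.043, -0.125, 0.09, 1.5]

```text
clock: 2.75
tool_pos: [0.4374, 0.2273, 0.1903]
orientation: [179.8, 0.0, -10.1]
force: [0.5, -0.1, 0.9]
opening: 0.0706
```

```bash
python3 -c "
from h import *
o=get_obs();s=snapshot('wrist');save('w2',s['frame']);np.savez('w2.npz',pos=o['tool_pos'],ori=o['orientation'],**s);t=snapshot('scene');save('s2',t['frame'][60:260,200:480].repeat(2,0).repeat(2,1))
print(o['clock'],o['tool_pos'],o['orientation'],o['joint_pos'])"
```

```text
2.75 [0.43744246 0.22732938 0.1903296 ] [ 1.79849613e+02  4.26624574e-02 -1.01489482e+01] [ 5.03811769e+01  8.93662515e+00 -2.98565790e+01  4.71697869e-02
 -5.13587232e+01  2.94404272e+01]
```

View pics/w2.png

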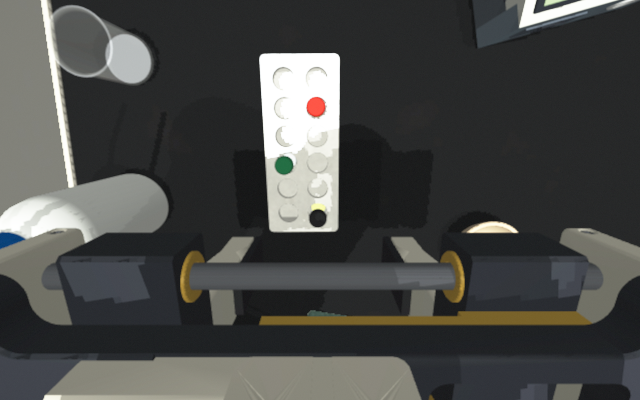

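View pics/s2.png

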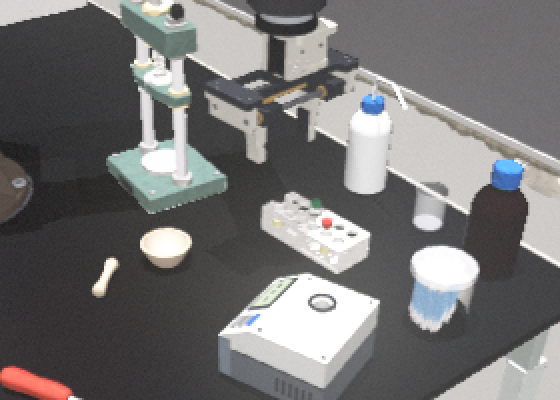

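Run:
```python
from h import *
s=dict(np.load('w2.npz'));o=dict(tool_pos=s['pos'],orientation=s['ori'])
f=s['frame'].astype(int);b=f.sum(2)
k=b[205:232,305:330]<110
ys,xs=np.nonzero(k);print(len(xs),xs.min()+305,xs.max()+305,ys.min()+205,ys.max()+205)
for v in (217,218,219):print(plane(s,317.5,v,.056,o))
c,_=ray(s,0,0,o);z=s['z_map'];Q=[]
for v in range(170,240,3):
  for u in range(5,180,3):
    if z[v,u]>0:
      c,d=ray(s,u,v,o);q=c+d*z[v,u];Q.append(q)
Q=np.array(Q)
t=dict(np.load('top0.npz'));z=t['z_map']
for v in range(200,245):
  for u in range(138,190):
      c,d=ray(t,u,v);q=c+d*z[v,u];Q=np.r_[Q,[q]]
for a in np.arange(.02,.25,.03):
    q=Q[(Q[:,2]>a)&(Q[:,2]<a+.03)&(Q[:,1]>.3)]
    if len(q): print(a,len(q),q.min(0).round(3),q.max(0).round(3))
print(shift(get_obs(),.4355,.2296,.112,-9.5))
```

```text
136 310 325 210 226
[0.4367205  0.23052083 0.056     ]
[0.43587086 0.23067622 0.056     ]
[0.43501959 0.23083191 0.056     ]
0.02 459 [0.434 0.377 0.02 ] [0.53 0.48 0.05]
0.05 402 [0.434 0.377 0.05 ] [0.526 0.47  0.08 ]
0.08 497 [0.435 0.377 0.08 ] [0.497 0.438 0.11 ]
0.11000000000000001 438 [0.439 0.382 0.11 ] [0.492 0.434 0.14 ]
0.14 61 [0.451 0.393 0.14 ] [0.513 0.432 0.17 ]
0.17 75 [0.467 0.3   0.172] [0.508 0.407 0.199]
0.2 18 [0.489 0.3   0.2  ] [0.491 0.307 0.205]
[-0.0032 -0.0007  0.0804 -0.6372]
```

Request:
play_rows:
  series:
    - [80, -0.002, -0.002, 0.04, -0.5]
    - [80, -0.002, -0.002, 0.06, -0.5]
    - [80, -0.002, -0.002, 0.06, -0.5]
    - [80, -0.002, -0.002, 0.06, -0.5]

```text
clock: 3.25
tool_pos: [0.4367, 0.2311, 0.1321]
orientation: [-179.9, -0.1, -9.6]
force: [-0.9, 0.9, 0.1]
opening: 0.0701
```

```bash
python3 -c "
from h import *
o=get_obs();s=snapshot('wrist');save('w3',s['frame'])
print(o['clock'],o['tool_pos'],o['orientation'],shift(o,.4358,.2303,.112,-9.5))"
```

```text
3.25 [0.43665561 0.23112333 0.13211517] [-1.79898281e+02 -9.62509088e-02 -9.57552407e+00] [-0.0007  0.001   0.0201 -0.0755]
```

View pics/w3.png

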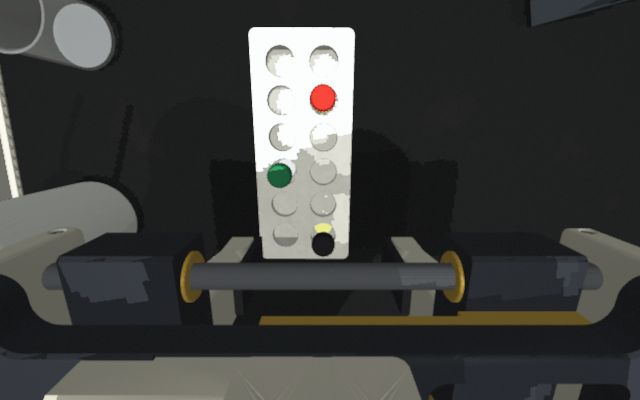

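Request:
play_rows:
  series:
    - [80, -0.0007, 0.001, 0.02, 0]
    - [80, -0.0007, 0.001, 0.02, 0]
    - [0, -0.0007, 0.001, 0.02, 0]
    - [0, -0.0007, 0.001, 0.02, 0]
    - [0, -0.0007, 0.001, 0.02, 0]
    - [0, -0.0007, 0.001, 0.02, 0]
    - [0, -0.0007, 0.001, 0.02, 0]

```text
clock: 4.0
tool_pos: [0.4347, 0.23, 0.1105]
orientation: [-180.0, -0.0, -9.5]
force: [-0.4, -0.2, 0.0]
opening: 0.0357
```

```bash
python3 -c "
from h import *
o=get_obs();s=snapshot('wrist');save('w4',s['frame'])
print(o['clock'],o['tool_pos'],o['orientation'],o['opening'],o['force'],shift(o,.4358,.2303,.112,-9.5))"
```

```text
4.0 [0.43474368 0.23003747 0.11046202] [-1.79976801e+02 -1.53364036e-02 -9.53901686e+00] 0.035716378623348005 [-0.40106453 -0.22908142  0.04787599] [ 0.001  -0.0004 -0.0015 -0.039 ]
```

View pics/w4.png

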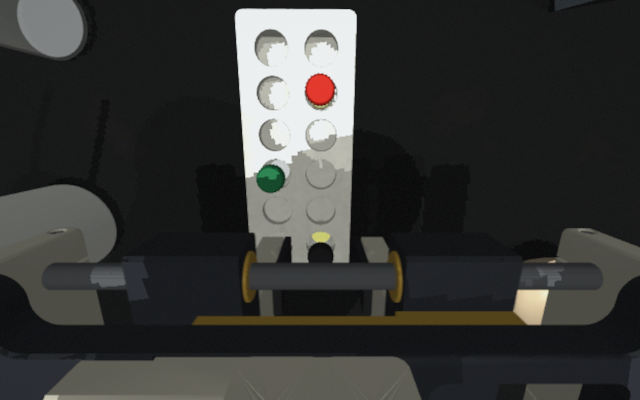

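Request:
play_rows:
  series:
    - [0, 0.001, 0, -0.0015, 0]
    - [0, 0.001, 0, -0.0015, 0]
    - [0, 0.001, 0, -0.0015, 0]
    - [0, 0.001, 0, -0.0015, 0]
    - [0, 0.001, 0, -0.0015, 0]
    - [0, 0.001, 0, -0.0015, 0]
    - [0, 0.001, 0, -0.0015, 0]

```text
clock: 4.75
tool_pos: [0.4357, 0.2298, 0.1117]
orientation: [-180.0, -0.0, -9.5]
force: [0.6, -0.2, 2.1]
opening: 0.014
```

```bash
python3 -c "
from h import *
o=get_obs();s=snapshot('wrist');save('w5',s['frame'])
print(o['clock'],o['tool_pos'],o['orientation'],o['opening'],o['force'])"
```

```text
4.75 [0.43571439 0.229837   0.11174124] [-1.79988486e+02 -8.29359024e-03 -9.53799453e+00] 0.014017438977722148 [ 0.63460354 -0.16220618  2.13149145]
```

View pics/w5.png

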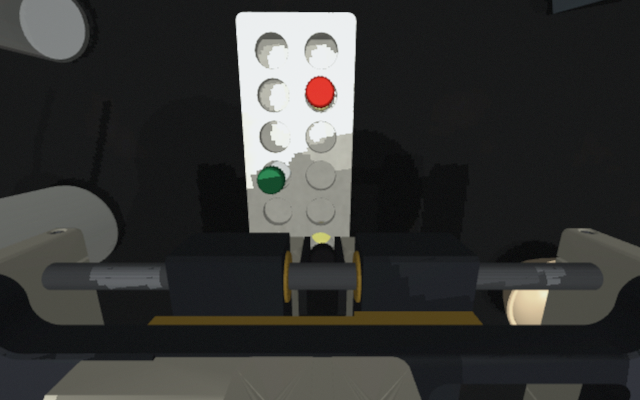

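Request:
play_rows:
  series:
    - [0, 0, 0, -0.02, 0]
    - [0, 0, 0, -0.05, 0]
    - [0, 0, 0, -0.09, 0]
    - [0, 0, 0, -0.14, 0]
    - [0, 0, 0, -0.14, 0]

```text
clock: 5.3
tool_pos: [0.4379, 0.2315, 0.2581]
orientation: [-179.5, -0.4, -9.5]
force: [-0.1, 0.2, -0.1]
opening: 0.0138
```

```bash
python3 -c "
from h import *
o=get_obs();s=snapshot('wrist');save('w6',s['frame'])
print(o['clock'],o['tool_pos'],o['orientation'],o['opening'],o['force'],shift(o,.535,.04,.25,4.7))"
```

```text
5.3 [0.43787709 0.23152315 0.25814328] [-179.54026972   -0.39064334   -9.47953052] 0.01382598449618047 [-0.14226315  0.17159417 -0.06258969] [ 1.27300e-01  1.72900e-01  8.10000e-03 -1.41795e+01]
```

View pics/w6.png

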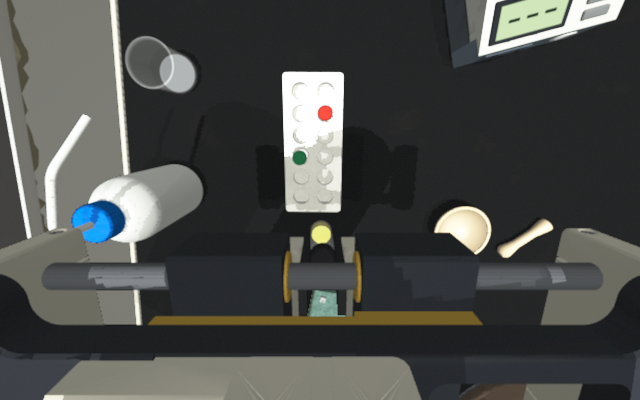

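Request:
play_rows:
  series:
    - [0, 0.127, 0.173, 0.0, -14]
    - [0, 0.127, 0.173, 0.0, -14]
    - [0, 0.127, 0.173, 0.0, -14]
    - [0, 0.127, 0.173, 0.0, -14]
    - [0, 0.127, 0.173, 0.0, -14]
    - [0, 0.127, 0.173, 0.0, -14]
    - [0, 0.127, 0.173, 0.0, -14]

```text
clock: 6.05
tool_pos: [0.5316, 0.0374, 0.2503]
orientation: [180.0, 0.1, 4.3]
force: [0.5, 0.1, -0.5]
opening: 0.0135
```

```bash
python3 -c "
from h import *
o=get_obs();s=snapshot('wrist');save('w7',s['frame']);np.savez('w7.npz',pos=o['tool_pos'],ori=o['orientation'],**s)
save('w7c',cv2.resize(s['frame'][210:260,295:350],None,fx=10,fy=10,interpolation=cv2.INTER_CUBIC))
print(o['clock'],o['tool_pos'],o['orientation'],o['opening'],o['force'])"
```

```text
6.05 [0.53162347 0.03739629 0.25029913] [1.79977591e+02 1.39981771e-01 4.34829468e+00] 0.013505088226376633 [ 0.46936659  0.08837081 -0.5176325 ]
```

View pics/w7.png

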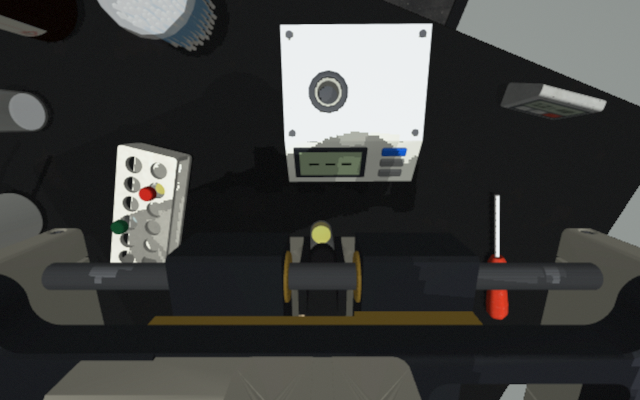

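View pics/w7c.png

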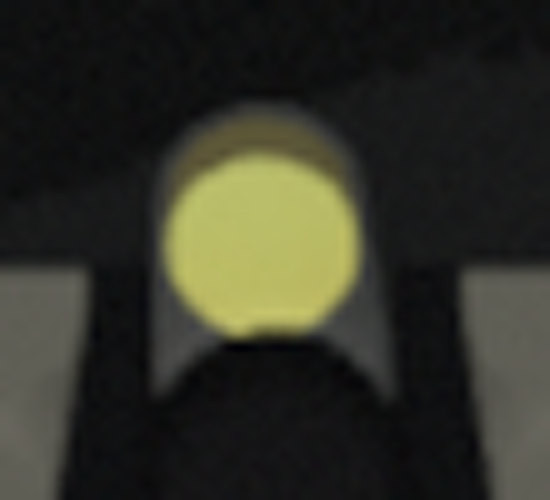

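Run:
```python
from h import *
s=dict(np.load('w7.npz'));o=dict(tool_pos=s['pos'],orientation=s['ori'])
I={'tool_pos':np.zeros(3),'orientation':np.zeros(3)}
# vial in the tool frame
for v in (219.5,220,220.5): print('arc top far edge x_t', plane(s,320.7,v,.1057,I)-[.0075,0,0])
for u in (310,310.5,331.5,332):print(u,plane(s,u,227,.1057,I))
f=s['frame'].astype(int);b=f.sum(2)
save('w7w',cv2.resize(s['frame'][60:125,295:360],None,fx=9,fy=9,interpolation=cv2.INTER_CUBIC))
m=(b<400).astype(np.uint8);k=np.zeros_like(m);k[65:120,300:356]=1
c=max(cv2.findContours(m&k,0,1)[0],key=cv2.contourArea);e=cv2.fitEllipse(c);print(e)
print('well world z.086',plane(s,*e[0],.086,o))
W=np.array([plane(s,*q[0],.085,o)[:2] for q in c]);print(cv2.minEnclosingCircle((W*1000).astype(np.float32)))
# case: body white outline incl. screws
for q in ((289,34),(423,34),(292,133),(415,132)):print('screw',plane(s,*q,.084,o))
```

```text
arc top far edge x_t [-0.00159942 -0.00070128  0.1057    ]
arc top far edge x_t [-0.00197868 -0.0007016   0.1057    ]
arc top far edge x_t [-0.00235829 -0.00070191  0.1057    ]
310 [ 0.00017206 -0.00848535  0.1057    ]
310.5 [ 0.00017212 -0.00812184  0.1057    ]
331.5 [0.00017488 0.00714614 0.1057    ]
332 [0.00017494 0.00750968 0.1057    ]
((327.7662353515625, 91.39488220214844), (37.43779754638672, 40.494510650634766), 0.7707074880599976)
well world z.086 [0.63009929 0.0397783  0.086     ]
((629.8889770507812, 39.477012634277344), 16.319982528686523)
screw [0.67067143 0.07409939 0.084     ]
screw [ 0.67883708 -0.03257053  0.084     ]
screw [0.5942527  0.06797754 0.084     ]
screw [ 0.60321969 -0.03843428  0.084     ]
```

View pics/w7w.png

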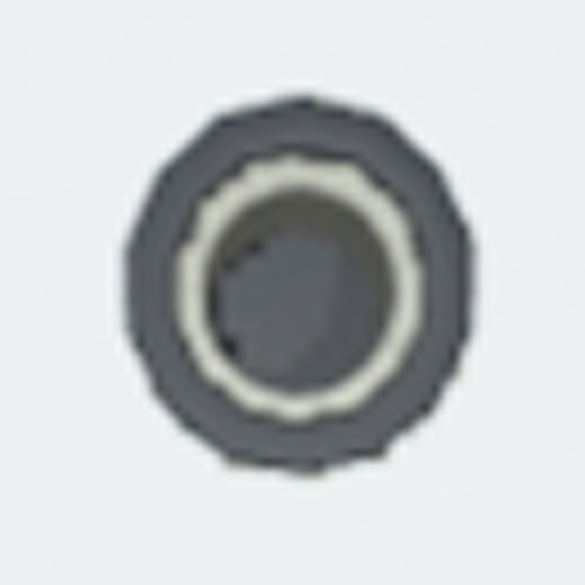

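```bash
python3 -c "
from h import *
o=get_obs();print(shift(o,.632,.039,.210,4.55))"
```

```text
[ 0.1002  0.0068  0.0406 -0.1292]
```

Request:
play_rows:
  series:
    - [0, 0.04, 0.003, 0.0, 0]
    - [0, 0.08, 0.006, 0.01, 0]
    - [0, 0.098, 0.007, 0.03, 0]
    - [0, 0.098, 0.007, 0.04, 0]
    - [0, 0.098, 0.007, 0.04, 0]
    - [0, 0.098, 0.007, 0.04, 0]

```text
clock: 6.7
tool_pos: [0.6296, 0.0394, 0.2118]
orientation: [180.0, 0.0, 4.5]
force: [0.8, -0.3, -0.2]
opening: 0.0139
```

```bash
python3 -c "
from h import *
o=get_obs();s=snapshot('wrist');save('w8',s['frame']);np.savez('w8.npz',pos=o['tool_pos'],ori=o['orientation'],**s)
save('w8c',cv2.resize(s['frame'][200:270,270:375],None,fx=7,fy=7,interpolation=cv2.INTER_CUBIC))
print(o['clock'],o['tool_pos'],o['orientation'],o['opening'],o['force'],shift(o,.632,.039,.21,4.55))"
```

```text
6.7 [0.62964725 0.03939671 0.21184021] [1.79983898e+02 3.46926824e-02 4.53095436e+00] 0.013874649086688085 [ 0.8372487  -0.29740858 -0.22107249] [ 0.0023  0.0006  0.0018 -0.019 ]
```

View pics/w8.png

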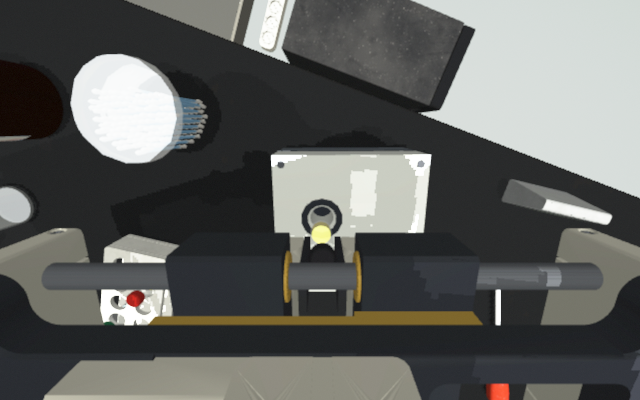

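View pics/w8c.png

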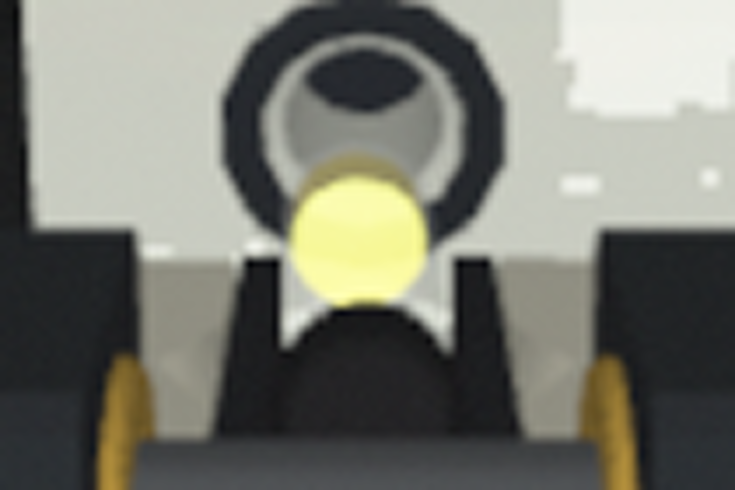

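Run:
```python
from h import *
s=dict(np.load('w8.npz'))
I={'tool_pos':np.zeros(3),'orientation':np.zeros(3)}
f=s['frame'].astype(int);b=f.sum(2)
h=.1258
print('collar far edge->ctr',[ (plane(s,321.4,v,h,I)-[.0165,0,0]).round(4) for v in (199,199.5,200)])
# L/R edges at rows
for r in range(208,226,2):
    d=np.nonzero(b[r,295:350]<260)[0]+295; print(r,d.min(),d.max(),(plane(s,d.min()-.5,r,h,I)+plane(s,d.max()+.5,r,h,I)).round(4)/2,(plane(s,d.max()+.5,r,h,I)-plane(s,d.min()-.5,r,h,I))[1].round(4))
for r in range(195,206): print(r,b[r,318:326])
# vial sides
for r in (226,228,230): print(r,f[r,304:340].sum(1))
```

```text
collar far edge->ctr [array([-0.0003, -0.0002,  0.1258]), array([-0.0008, -0.0002,  0.1258]), array([-0.0012, -0.0002,  0.1258])]
208 305 338 [ 0.00885 -0.00015  0.1258 ] 0.0267
210 304 339 [ 0.00725 -0.00015  0.1258 ] 0.0283
212 303 340 [ 0.0056  -0.00015  0.1258 ] 0.03
214 302 341 [ 0.00395 -0.00015  0.1258 ] 0.0316
216 302 341 [ 0.0023  -0.00015  0.1258 ] 0.0317
218 302 341 [ 0.0006  -0.00015  0.1258 ] 0.0317
220 302 341 [-0.00105 -0.00015  0.1258 ] 0.0318
222 302 341 [-0.0027  -0.00015  0.1258 ] 0.0319
224 303 340 [-0.0044  -0.00015  0.1258 ] 0.0303
195 [601 601 601 600 598 597 602 601]
196 [600 600 600 599 600 599 599 600]
197 [600 598 599 599 598 599 598 599]
198 [599 560 504 460 462 503 568 599]
199 [432 376 299 231 234 300 383 429]
200 [168 133 141 142 137 138 139 166]
201 [133 133 130 127 132 130 134 135]
202 [131 132 130 129 129 129 127 130]
203 [127 127 124 126 124 129 125 127]
204 [128 122 152 176 178 153 124 126]
205 [280 345 383 391 389 380 340 306]
226 [119 126 124 126 130 191 440 537 497 434 405 398 463 577 627 641 651 649
 638 628 593 560 473 375 392 470 530 548 552 417 181 125 123 124 121 171]
228 [381 160 127 122 122 125 202 338 397 470 606 667 679 677 676 675 674 674
 673 674 671 672 665 643 552 454 456 419 321 189 123 124 123 121 169 434]
230 [549 406 214 125 123 129 216 299 470 624 664 670 675 676 675 676 675 674
 677 674 673 674 672 670 656 576 371 213 136 120 128 124 120 166 435 573]
```

Run:
```python
from h import *
s=dict(np.load('w8.npz'))
I={'tool_pos':np.zeros(3),'orientation':np.zeros(3)}
for v in (242.3,242.8,243.3): print(plane(s,321.5,v,.0657,I)-[.0075,0,0])
for u in (310,334.8): print(plane(s,u,250,.0657,I))
```

```text
[-2.73279858e-03 -7.93015300e-05  6.57000000e-02]
[-3.04971107e-03 -7.93354110e-05  6.57000000e-02]
[-3.36693344e-03 -7.93693252e-05  6.57000000e-02]
[-0.00014885 -0.00691656  0.0657    ]
[-0.00014667  0.00782726  0.0657    ]
```

Request:
play_rows:
  series:
    - [0, 0.0018, 0.0003, 0.006, 0]
    - [0, 0.0018, 0.0003, 0.012, 0]
    - [0, 0.0018, 0.0003, 0.018, 0]
    - [0, 0.0018, 0.0003, 0.022, 0]
    - [0, 0.0018, 0.0003, 0.026, 0]

```text
clock: 7.25
tool_pos: [0.6321, 0.0385, 0.1852]
orientation: [180.0, 0.0, 4.5]
force: [0.3, -0.7, -0.4]
opening: 0.0138
```

```bash
python3 -c "
from h import *
o=get_obs();s=snapshot('wrist');save('w9',s['frame']);np.savez('w9.npz',pos=o['tool_pos'],ori=o['orientation'],**s)
save('w9c',cv2.resize(s['frame'][180:280,265:380],None,fx=6,fy=6,interpolation=cv2.INTER_CUBIC))
print(o['clock'],o['tool_pos'],o['orientation'],o['opening'],o['force'],o['moment'])"
```

```text
7.25 [0.63211838 0.0384687  0.18519104] [1.79994467e+02 1.86727906e-02 4.45132873e+00] 0.013802674303069605 [ 0.26157798 -0.73285363 -0.41957793] [-0.14403639  0.08739705  0.03347912]
```

View pics/w9c.png

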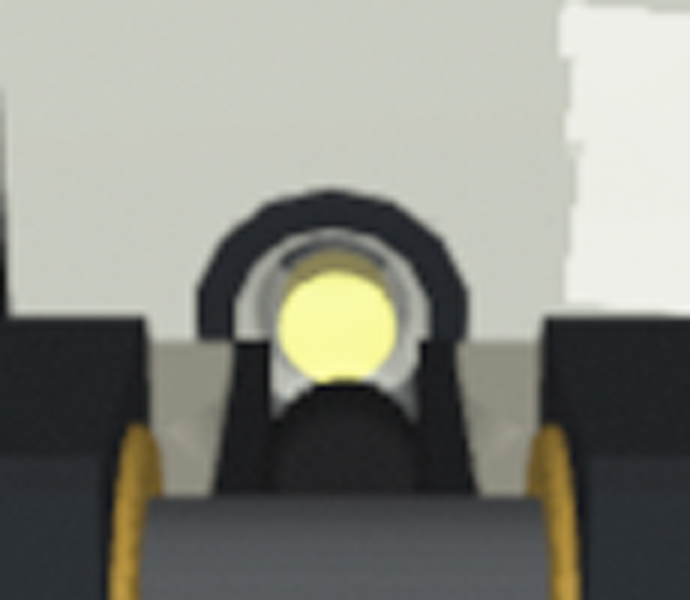

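Request:
play_rows:
  series:
    - [0, 0, -0.0006, 0.006, 0]
    - [0, 0, -0.0006, 0.012, 0]
    - [0, 0, -0.0006, 0.018, 0]
    - [0, 0, -0.0006, 0.024, 0]
    - [0, 0, -0.0006, 0.027, 0]
    - [0, 0, -0.0006, 0.027, 0]

```text
clock: 7.9
tool_pos: [0.632, 0.0391, 0.158]
orientation: [180.0, 0.1, 4.5]
force: [0.4, -0.1, -0.4]
opening: 0.0134
```

```bash
python3 -c "
from h import *
o=get_obs();s=snapshot('wrist');save('w10',s['frame']);np.savez('w9.npz',pos=o['tool_pos'],ori=o['orientation'],**s)
save('w10c',cv2.resize(s['frame'][180:280,265:380],None,fx=6,fy=6,interpolation=cv2.INTER_CUBIC))
print(o['clock'],o['tool_pos'],o['orientation'],o['opening'],o['force'],o['moment'])"
```

```text
7.9 [0.63195687 0.03908496 0.15796979] [1.79986313e+02 6.08998750e-02 4.45512835e+00] 0.013419381880949656 [ 0.43977148 -0.12977161 -0.39288611] [-0.08525738  0.15127355 -0.01952809]
```

View pics/w10c.png

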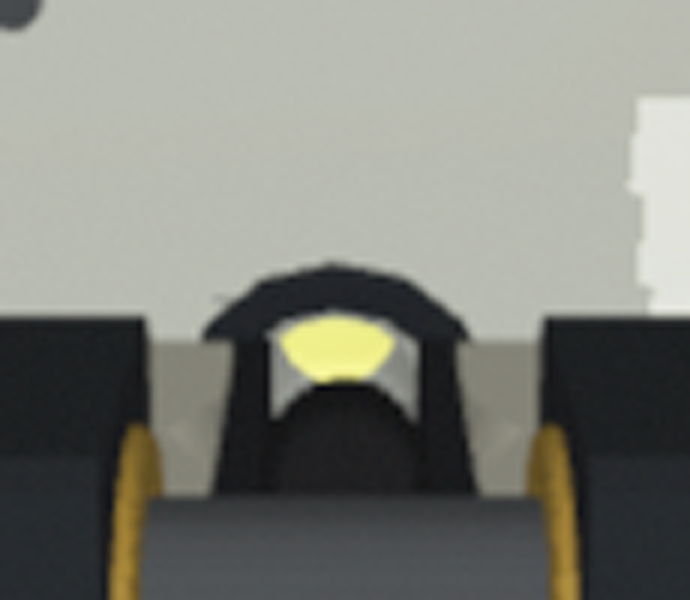

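Request:
play_rows:
  series:
    - [0, 0, 0, 0.002, 0]
    - [0, 0, 0, 0.0035, 0]
    - [0, 0, 0, 0.0035, 0]

```text
clock: 8.25
tool_pos: [0.6321, 0.0392, 0.1551]
orientation: [-180.0, 0.0, 4.5]
force: [-0.3, -0.8, -0.7]
opening: 0.0135
```

Request:
play_rows:
  series:
    - [0, 0, 0, 0.0008, 0]
    - [0, 0, 0, 0.0008, 0]

```text
clock: 8.45
tool_pos: [0.6322, 0.0392, 0.1544]
orientation: [-180.0, -0.0, 4.5]
force: [0.1, 0.4, 0.4]
opening: 0.0134
```

Request:
play_rows:
  series:
    - [0, 0, 0, 0.0007, 0]
    - [0, 0, 0, 0.0007, 0]
    - [40, 0, 0, 0.0007, 0]
    - [40, 0, 0, 0.0007, 0]
    - [40, 0, 0, 0.0007, 0]
    - [40, 0, 0, 0.0007, 0]

```text
clock: 9.05
tool_pos: [0.6322, 0.0392, 0.1536]
orientation: [180.0, 0.0, 4.5]
force: [-0.5, 0.9, 0.3]
opening: 0.0341
```

```bash
python3 -c "
from h import *
o=get_obs();s=snapshot('wrist');save('w11',s['frame'])
save('w11c',cv2.resize(s['frame'][180:280,265:380],None,fx=6,fy=6,interpolation=cv2.INTER_CUBIC))
print(o['clock'],o['tool_pos'],o['orientation'],o['opening'],o['force'],o['moment'])"
```

```text
9.05 [0.63219262 0.03915245 0.15360546] [1.79999798e+02 5.98100868e-03 4.45657566e+00] 0.034068759890545815 [-0.51689556  0.91310895  0.32070878] [-0.09657585  0.13862607  0.07645219]
```

View pics/w11c.png

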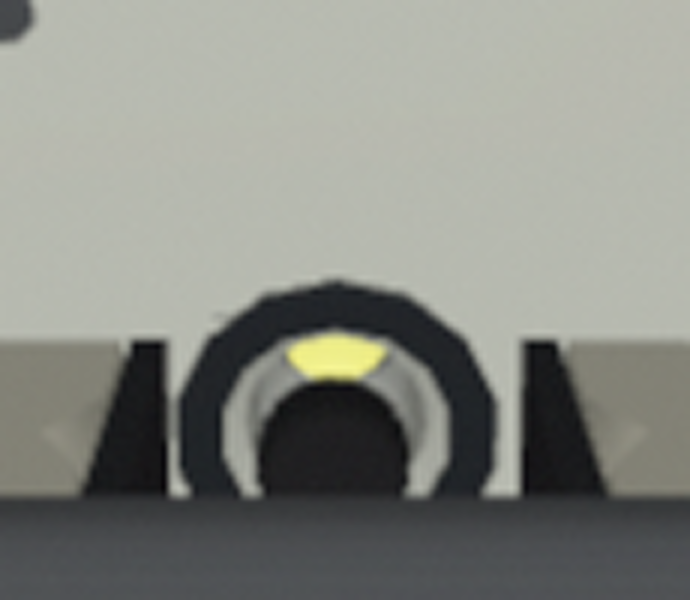

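Request:
play_rows:
  series:
    - [40, 0, 0, -0.01, 0]
    - [40, 0, 0, -0.03, 0]
    - [60, -0.02, 0, -0.07, 0]
    - [80, -0.06, 0, -0.09, 0]
    - [80, -0.1, 0, -0.09, 0]
    - [80, -0.1, 0, -0.09, 0]
    - [80, -0.1, 0, -0.09, 0]

```text
clock: 9.8
tool_pos: [0.5321, 0.0314, 0.2453]
orientation: [-180.0, -0.1, 4.5]
force: [0.6, 0.6, 0.8]
opening: 0.0677
```

```bash
python3 -c "
from h import *
o=get_obs();s=snapshot('wrist');save('w12',s['frame']);np.savez('w12.npz',pos=o['tool_pos'],ori=o['orientation'],**s)
save('w12c',cv2.resize(s['frame'][60:135,285:365],None,fx=8,fy=8,interpolation=cv2.INTER_CUBIC))
c=snapshot('scene');save('s12',cv2.resize(c['frame'][180:280,290:410],None,fx=6,fy=6,interpolation=cv2.INTER_CUBIC))
print(o['clock'],o['tool_pos'],o['orientation'])
z=s['z_map']
for v in range(70,125,3):
  print(v,[int(1000*(lambda q:(q[0]+q[1]*z[v,u])[2])(ray(s,u,v,o))) for u in range(300,356,4)])
"
```

```text
9.8 [0.53214518 0.0314085  0.24529214] [-1.79961321e+02 -1.39060906e-01  4.49544427e+00]
70 [84, 84, 86, 85, 84, 87, 85, 86, 85, 85, 85, 85, 85, 85]
73 [84, 86, 85, 87, 87, 88, 87, 88, 84, 85, 84, 84, 85, 85]
76 [84, 85, 86, 87, 87, 87, 86, 86, 87, 84, 84, 84, 84, 86]
79 [83, 82, 87, 87, 86, 99, 83, 85, 87, 87, 85, 84, 85, 84]
82 [84, 87, 86, 84, 101, 99, 99, 83, 86, 86, 84, 85, 84, 83]
85 [85, 87, 87, 96, 99, 99, 97, 100, 84, 87, 85, 83, 84, 85]
88 [85, 87, 83, 98, 99, 99, 98, 99, 82, 85, 87, 85, 85, 85]
91 [85, 87, 84, 98, 99, 100, 99, 99, 82, 86, 87, 85, 85, 85]
94 [86, 87, 85, 85, 99, 99, 98, 86, 82, 88, 86, 86, 84, 85]
97 [84, 87, 82, 49, 93, 98, 98, 67, 84, 87, 87, 83, 84, 84]
100 [85, 87, 86, 83, 70, 84, 76, 50, 84, 87, 84, 86, 84, 85]
103 [84, 85, 87, 85, 82, 51, 50, 84, 86, 87, 84, 85, 85, 84]
106 [85, 86, 85, 86, 86, 85, 87, 87, 86, 85, 84, 84, 85, 85]
109 [85, 85, 86, 86, 87, 86, 87, 87, 84, 85, 85, 85, 85, 85]
112 [86, 84, 84, 86, 85, 88, 85, 85, 85, 84, 86, 86, 85, 85]
115 [84, 86, 86, 86, 85, 84, 85, 85, 85, 85, 85, 84, 85, 84]
118 [86, 86, 85, 85, 85, 83, 85, 86, 85, 86, 86, 85, 85, 85]
121 [84, 84, 83, 84, 85, 85, 83, 85, 84, 85, 85, 84, 85, 83]
124 [85, 84, 85, 86, 85, 85, 86, 85, 84, 85, 85, 85, 84, 85]
```

View pics/w12c.png

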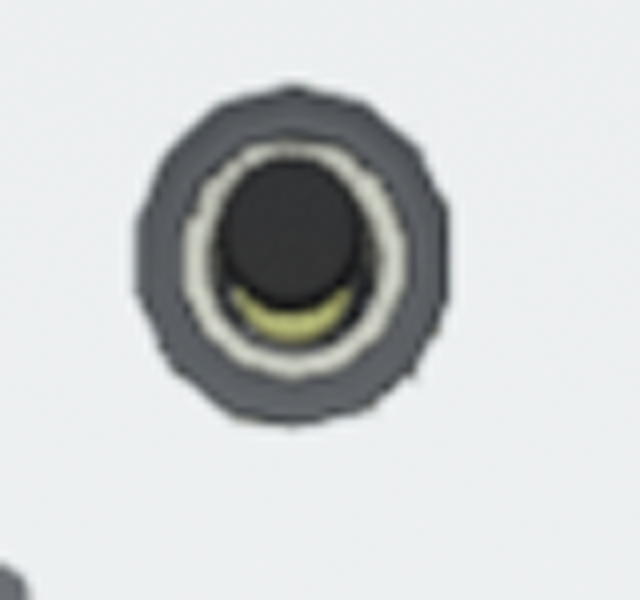

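View pics/s12.png

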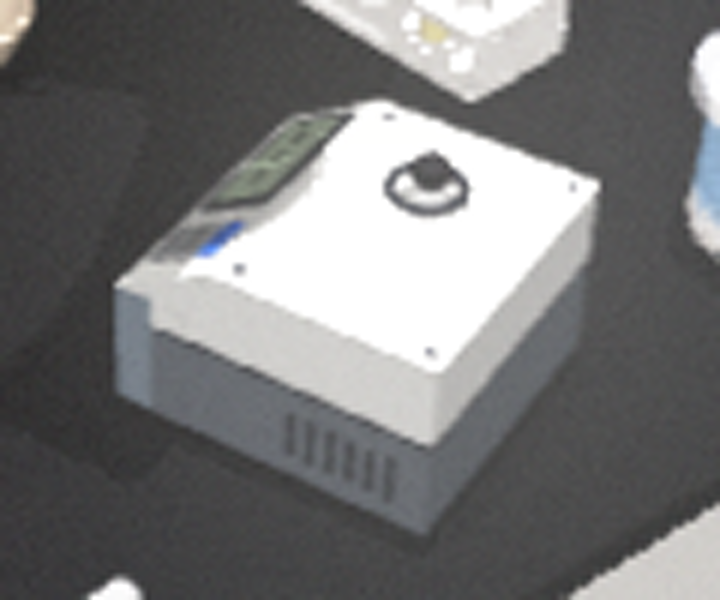

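View pics/w12.png

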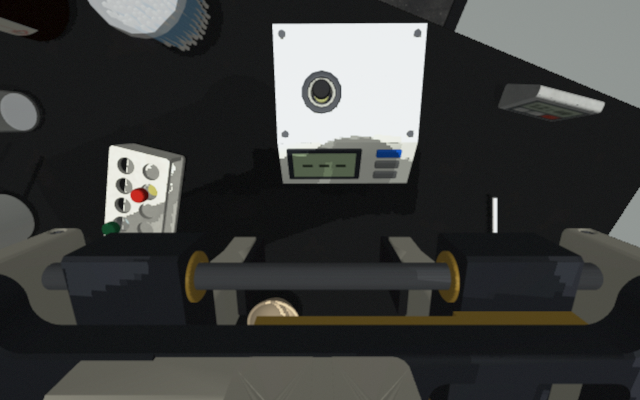

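Run:
```python
from h import *
s=dict(np.load('w12.npz'));o=dict(tool_pos=s['pos'],orientation=s['ori'])
save('w12p',cv2.resize(s['frame'][120:215,260:440],None,fx=4.4,fy=4.4,interpolation=cv2.INTER_CUBIC))
f=s['frame'].astype(int);b=f.sum(2)
m=(b>330).astype(np.uint8);k=np.zeros_like(m);k[10:150,262:440]=1
n,l,st,_=cv2.connectedComponentsWithStats(m&k);i=1+st[1:,4].argmax();print(st[i])
ys,xs=np.nonzero(l==i)
# left/right edges, rows 40..125 ; back edge columns 290..410
Lw=np.array([plane(s,xs[ys==r].min()-.5,r,.084,o)[:2] for r in range(40,125)]);Rw=np.array([plane(s,xs[ys==r].max()+.5,r,.084,o)[:2] for r in range(40,125)])
Bw=np.array([plane(s,c,ys[xs==c].min()-.5,.084,o)[:2] for c in range(290,410)])
for n,W in (('L',Lw),('R',Rw),('B',Bw)):
    vx,vy,x,y=cv2.fitLine(W.astype(np.float32),cv2.DIST_HUBER,0,1e-4,1e-4).ravel();print(n,np.degrees(np.arctan2(vy,vx)),x,y)
for q in ((281,34),(422,34),(284,133),(410,133)):print('screw',plane(s,*q,.084,o))
z=s['z_map']
for u in (300,345,388):
  print(u,[(v,(lambda q:(q[0]+q[1]*z[v,u]).round(3).tolist())(ray(s,u,v,o))) for v in range(140,196,5)])
print(shift(get_obs(),.43,-.1975,.2,13.8))
```

```text
[  272    23   156   127 17368]
L 4.642763 0.62648284 0.07795153
R 4.754411 0.64398444 -0.0423326
B -85.49244 0.6825436 0.020192923
screw [0.67025628 0.07444527 0.084     ]
screw [ 0.67895554 -0.0358893   0.084     ]
screw [0.59508194 0.06873746 0.084     ]
screw [ 0.60353908 -0.03839763  0.084     ]
300 [(140, [0.59, 0.055, 0.085]), (145, [0.586, 0.055, 0.084]), (150, [0.582, 0.054, 0.082]), (155, [0.577, 0.054, 0.081]), (160, [0.573, 0.054, 0.078]), (165, [0.568, 0.054, 0.074]), (170, [0.563, 0.054, 0.072]), (175, [0.558, 0.054, 0.068]), (180, [0.552, 0.054, 0.062]), (185, [0.534, 0.058, 0.001]), (190, [0.528, 0.057, 0.001]), (195, [0.522, 0.057, 0.0])]
345 [(140, [0.593, 0.016, 0.085]), (145, [0.589, 0.016, 0.083]), (150, [0.585, 0.015, 0.084]), (155, [0.58, 0.015, 0.081]), (160, [0.576, 0.014, 0.078]), (165, [0.571, 0.013, 0.075]), (170, [0.566, 0.013, 0.072]), (175, [0.561, 0.012, 0.068]), (180, [0.555, 0.011, 0.063]), (185, [0.539, 0.004, 0.001]), (190, [0.533, 0.004, 0.002]), (195, [0.526, 0.003, 0.001])]
388 [(140, [0.596, -0.02, 0.085]), (145, [0.592, -0.021, 0.084]), (150, [0.588, -0.022, 0.083]), (155, [0.583, -0.023, 0.08]), (160, [0.579, -0.025, 0.076]), (165, [0.574, -0.025, 0.076]), (170, [0.569, -0.028, 0.068]), (175, [0.564, -0.028, 0.069]), (180, [0.558, -0.031, 0.063]), (185, [0.543, -0.046, 0.001]), (190, [0.537, -0.047, 0.001]), (195, [0.531, -0.048, 0.001])]
[-0.1207  0.2203  0.0444 -9.3298]
```

View pics/w12p.png

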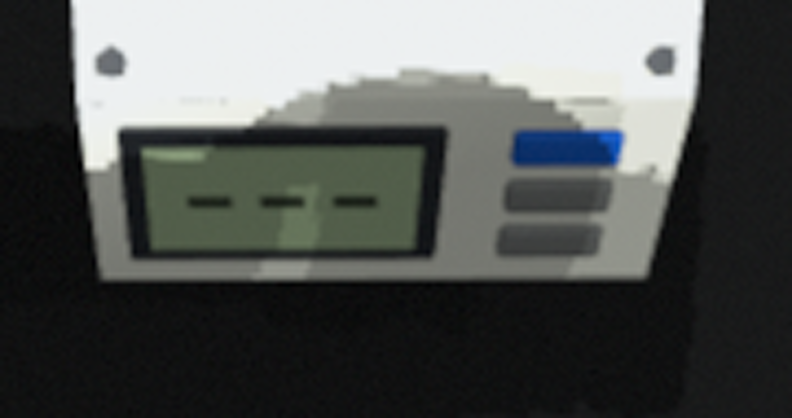

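Request:
play_rows:
  series:
    - [80, -0.121, 0.22, 0.03, -9.3]
    - [80, -0.121, 0.22, 0.03, -9.3]
    - [80, -0.121, 0.22, 0.03, -9.3]
    - [80, -0.121, 0.22, 0.03, -9.3]
    - [80, -0.121, 0.22, 0.03, -9.3]
    - [80, -0.121, 0.22, 0.03, -9.3]
    - [80, -0.121, 0.22, 0.03, -9.3]
    - [80, -0.121, 0.22, 0.03, -9.3]

```text
clock: 10.7
tool_pos: [0.4299, -0.1972, 0.2136]
orientation: [180.0, 0.0, 13.7]
force: [0.0, 0.1, -0.3]
opening: 0.07
```

Run:
```python
from h import *
o=get_obs();s=snapshot('wrist');save('w13',s['frame']);np.savez('w13.npz',pos=o['tool_pos'],ori=o['orientation'],**s)
print(o['clock'],o['tool_pos'],o['orientation'],o['joint_pos'])
f=s['frame'].astype(int);R,G,B=f[...,0],f[...,1],f[...,2]
for n,m in (('h',(R>110)&(G<80)),('b',(R>110)&(B>100))):
    k=np.zeros(m.shape,bool);k[100:232,295:350]=1
    ys,xs=np.nonzero(m&k)
    if len(xs)<9: continue
    W=np.array([plane(s,a,c,.0125,o)[:2] for a,c in zip(xs,ys)]);c=W.mean(0);u=np.linalg.svd(W-c)[2][0];pr=(W-c)@u;print(n,len(xs),c,np.degrees(np.arctan2(u[1],u[0])),c+u*pr.min(),c+u*pr.max())
```

```text
10.7 [ 0.42991213 -0.19724105  0.21362007] [1.79995767e+02 6.45256079e-03 1.37403388e+01] [-7.18946269e-01  5.40942971e+00 -3.04656402e+01  7.04652686e-03
 -5.41301215e+01  1.04455156e+02]
h 1314 [ 0.42771941 -0.19373183] -166.42132195809054 [ 0.46293956 -0.18522505] [ 0.39182939 -0.2024004 ]
b 370 [ 0.49353045 -0.17827804] -166.80726609101103 [ 0.52152954 -0.17171466] [ 0.46295505 -0.18544535]
```

View pics/w13.png

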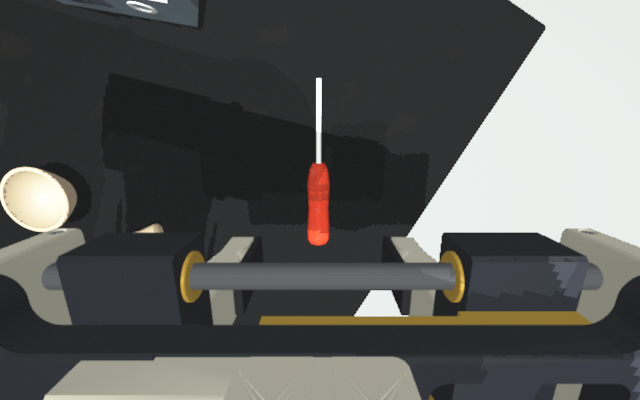

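Run:
```python
from h import *
s=dict(np.load('w13.npz'));o=dict(tool_pos=s['pos'],orientation=s['ori'])
tip=plane(s,319,77.5,.012,o)[:2];j=plane(s,319,163,.012,o)[:2];e=plane(s,317.5,245.5,.012,o)[:2]
print(tip,j,e,np.linalg.norm(tip-j),np.linalg.norm(j-e),np.degrees(np.arctan2(*(tip-e)[::-1])))
u=(tip-e)/np.linalg.norm(tip-e);g=(tip-.112*u+ j-.034*u)/2;print('grip',g,shift(o,*g,.12,13.4),shift(o,*g,.069,13.4))
save('w13r',cv2.resize(s['frame'][0:40,60:220],None,fx=5,fy=5,interpolation=cv2.INTER_CUBIC))
```

```text
[ 0.54103487 -0.16738107] [ 0.46310919 -0.18623876] [ 0.37513957 -0.20583559] 0.08017496468049545 0.09012596228214641 13.050671450711834
grip [ 0.43095757 -0.19329424] [ 0.002  -0.0036  0.0936  0.3403] [ 0.002  -0.0036  0.1446  0.3403]
```

View pics/w13r.png

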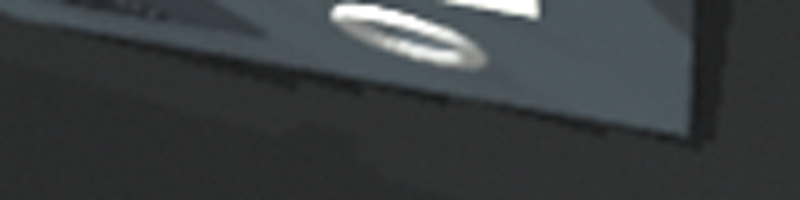

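Run:
```python
from h import *
s=dict(np.load('w13.npz'));o=dict(tool_pos=s['pos'],orientation=s['ori'])
d=np.array([np.cos(np.radians(4.6)),np.sin(np.radians(4.6))]);n=np.array([-d[1],d[0]])
for v in (6,7,8):
  q=plane(s,141.2,v,.04,o);print('ring',q,d@q[:2],n@q[:2])
q=plane(s,197.6,27,.0,o);print('corner bottom R',q,d@q[:2],n@q[:2])
a=plane(s,62,4,0,o);print('bottom L pt',a,np.degrees(np.arctan2(*(a-q)[:2][::-1])))
# ray intersect panel plane d=.5505
for dd in (.5505,.5515,.5525):
  c,r=ray(s,141.2,7,o);k=(dd-d@c[:2])/(d@r[:2]);p=c+k*r;print(dd,p,n@p[:2])
```

```text
ring [ 0.55466273 -0.01741604  0.04      ] 0.5514793466378846 -0.06184329106716421
ring [ 0.55395421 -0.01747075  0.04      ] 0.5507687180480811 -0.061841010499961185
ring [ 0.55324456 -0.01752556  0.04      ] 0.5500569593477981 -0.061838726305979065
corner bottom R [ 0.55826098 -0.04580557  0.        ] 0.552789192413967 -0.09042995367415022
bottom L pt [0.54729545 0.0779697  0.        ] 95.06274240423112
0.5505 [ 0.55373628 -0.01811281  0.04105383] -0.06246351794160658
0.5515 [ 0.55454727 -0.01572349  0.03713214] -0.06014693576154642
0.5525 [ 0.55535826 -0.01333417  0.03321045] -0.057830353581486194
```

Request:
play_rows:
  series:
    - [80, 0.002, -0.0036, 0.03, 0.4]
    - [80, 0.002, -0.0036, 0.07, 0.4]
    - [80, 0.002, -0.0036, 0.1, 0.4]
    - [80, 0.002, -0.0036, 0.12, 0.4]
    - [80, 0.002, -0.0036, 0.135, 0.4]
    - [80, 0.002, -0.0036, 0.142, 0.4]
    - [80, 0.002, -0.0036, 0.142, 0.4]

```text
clock: 11.45
tool_pos: [0.4304, -0.1925, 0.071]
orientation: [-180.0, 0.1, 13.5]
force: [-0.2, 0.3, -0.9]
opening: 0.0702
```

Run:
```python
from h import *
o=get_obs();s=snapshot('wrist');save('w14',s['frame'])
print(o['clock'],o['tool_pos'],o['orientation'],o['force'])
```

```text
11.45 [ 0.43039233 -0.19252882  0.07096913] [-1.79978106e+02  9.15519037e-02  1.34590556e+01] [-0.20344324  0.31722382 -0.88172363]
```

View pics/w14.png

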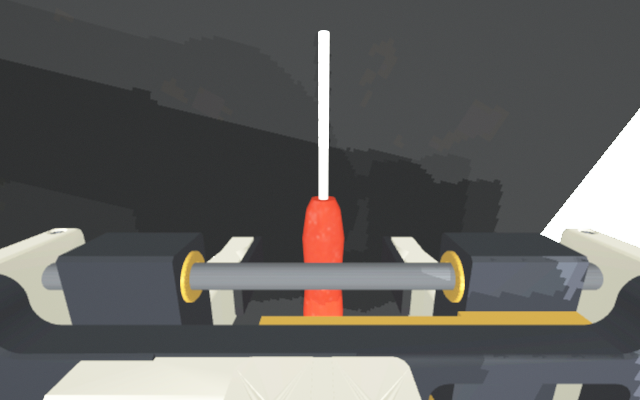

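Request:
play_rows:
  series:
    - [80, 0, 0, 0.0015, 0]
    - [0, 0, 0, 0.0015, 0]
    - [0, 0, 0, 0.0015, 0]
    - [0, 0, 0, 0.0015, 0]
    - [0, 0, 0, 0.0015, 0]
    - [0, 0, 0, 0.0015, 0]
    - [0, 0, 0, 0.0015, 0]
    - [0, 0, 0, 0.0015, 0]
    - [0, 0, 0, 0.0015, 0]
    - [0, 0, 0, 0.0015, 0]

```text
clock: 12.5
tool_pos: [0.4301, -0.1934, 0.0702]
orientation: [180.0, 0.0, 13.4]
force: [-0.0, -0.1, 0.3]
opening: 0.0242
```

Request:
play_rows:
  series:
    - [0, 0, 0, 0, 0]
    - [0, 0, 0, 0, 0]
    - [0, 0, 0, -0.01, 0]
    - [0, 0, 0, -0.025, 0]
    - [0, 0, 0, -0.04, 0]
    - [0, 0, 0, -0.04, 0]
    - [0, 0, 0, -0.04, 0]

```text
clock: 13.2
tool_pos: [0.4302, -0.1933, 0.1107]
orientation: [180.0, -0.1, 13.4]
force: [-1.0, -0.1, -1.4]
opening: 0.0243
```

Run:
```python
from h import *
o=get_obs();s=snapshot('wrist');save('w15',s['frame']);np.savez('w15.npz',pos=o['tool_pos'],ori=o['orientation'],**s)
c=snapshot('scene');np.savez('s15.npz',**c);save('s15',cv2.resize(c['frame'][170:290,190:350],None,fx=5,fy=5,interpolation=cv2.INTER_CUBIC))
print(o['clock'],o['tool_pos'],o['orientation'],o['force'],o['opening'])
```

```text
13.2 [ 0.43019114 -0.19331708  0.11066443] [ 1.79991375e+02 -7.19932210e-02  1.33504886e+01] [-0.95922861 -0.12737215 -1.35555705] 0.024312240695706606
```

View pics/w15.png

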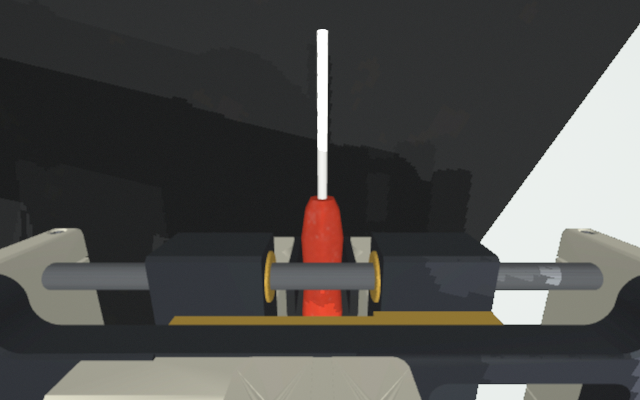

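View pics/s15.png

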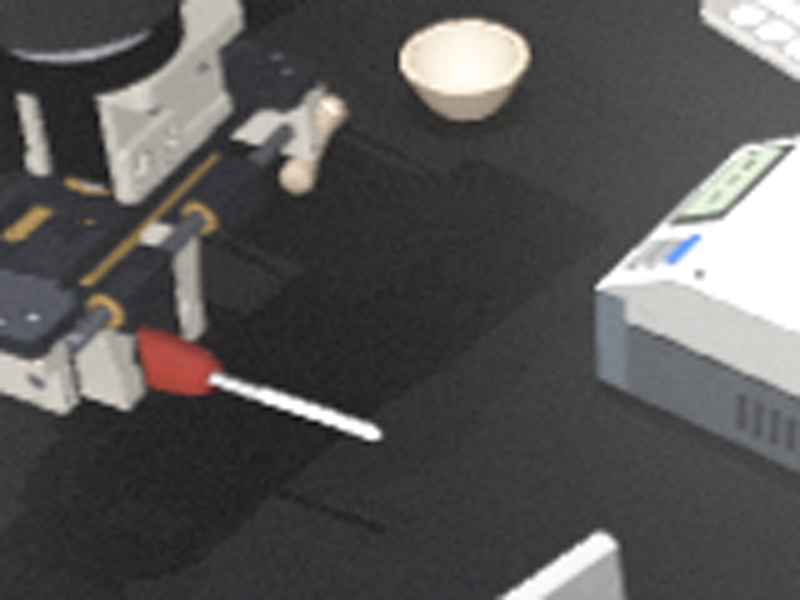

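Run:
```python
from h import *
s=dict(np.load('w15.npz'));o=dict(tool_pos=s['pos'],orientation=s['ori']);c=dict(np.load('s15.npz'))
I={'tool_pos':np.zeros(3),'orientation':np.zeros(3)}
print('tip tool',plane(s,322.3,29,.0582,I),'junction',plane(s,322,199,.0582,I))
f=c['frame'].astype(int).sum(2)[245:262,225:270];print(np.nonzero((f>450))[1].max()+225)
for u,v in ((265.5,256.5),(266,256.7)): print(two(ray(s,322.3,29,o),ray(c,u,v)))
b=s['frame'].astype(int).sum(2)
for r in (27,28,29,30,31,32,60,100,140,150,170): print(r,b[r,314:332])
```

```text
tip tool [0.11442212 0.00024703 0.0582    ] junction [0.03293012 0.00013586 0.0582    ]
265
(array([ 0.54177451, -0.16682281,  0.05292112]), np.float64(0.0007608996080593277))
(array([ 0.54221361, -0.1664409 ,  0.0521243 ]), np.float64(0.001532881284974524))
27 [149 148 148 141 145 150 149 146 150 139 146 145 145 145 145 148 146 143]
28 [145 148 149 144 149 146 144 150 147 149 147 145 147 146 144 146 146 146]
29 [146 151 150 150 429 553 675 756 754 722 721 591 252 147 152 150 150 146]
30 [144 149 206 620 761 765 765 765 765 765 765 765 753 587 259 148 146 144]
31 [145 149 307 732 765 765 765 765 765 765 765 765 765 705 318 145 148 149]
32 [148 145 344 682 765 765 765 765 765 765 765 765 765 706 315 145 151 145]
60 [132 137 236 722 765 765 765 765 765 765 765 765 765 673 187 123 136 149]
100 [136 139 226 711 765 765 765 765 765 765 765 765 765 640 102 106 129 148]
140 [ 91  97 102 661 762 765 765 765 765 765 765 765 737 422  85 110 126 132]
150 [ 89  91  90 461 653 752 765 765 765 765 765 765 733 415  85  88  93  89]
170 [ 88  93  90 459 648 696 718 728 729 720 708 684 565 320  90  95  86  89]
```

```bash
python3 -c "
from h import *
print(shift(get_obs(),.4190,-.0290,.098,4.6))"
```

```text
[ 0.0275 -0.1623  0.0119  8.7502]
```

Request:
play_rows:
  series:
    - [0, 0.0, -0.04, 0.0, 2]
    - [0, 0.0, -0.08, 0.0, 5]
    - [0, 0.01, -0.12, 0.0, 8]
    - [0, 0.02, -0.15, 0.005, 8.7]
    - [0, 0.0275, -0.162, 0.012, 8.7]
    - [0, 0.0275, -0.162, 0.012, 8.7]
    - [0, 0.0275, -0.162, 0.012, 8.7]
    - [0, 0.0275, -0.162, 0.012, 8.7]

```text
clock: 14.1
tool_pos: [0.419, -0.0302, 0.0979]
orientation: [180.0, 0.1, 4.6]
force: [0.4, 0.4, -1.2]
opening: 0.0239
```

Run:
```python
from h import *
o=get_obs();s=snapshot('wrist');save('w16',s['frame']);np.savez('w16.npz',pos=o['tool_pos'],ori=o['orientation'],**s)
c=snapshot('scene');np.savez('s16.npz',**c);save('s16',cv2.resize(c['frame'][170:290,250:390],None,fx=5,fy=5,interpolation=cv2.INTER_CUBIC))
save('w16c',cv2.resize(s['frame'][0:75,250:390],None,fx=5,fy=5,interpolation=cv2.INTER_CUBIC))
print(o['clock'],o['tool_pos'],o['orientation'],o['force'],o['opening'])
```

```text
14.1 [ 0.41904357 -0.03018166  0.09785941] [1.79982508e+02 6.29969424e-02 4.61382979e+00] [ 0.37213122  0.35840235 -1.22033294] 0.02392448656401392
```

View pics/w16.png

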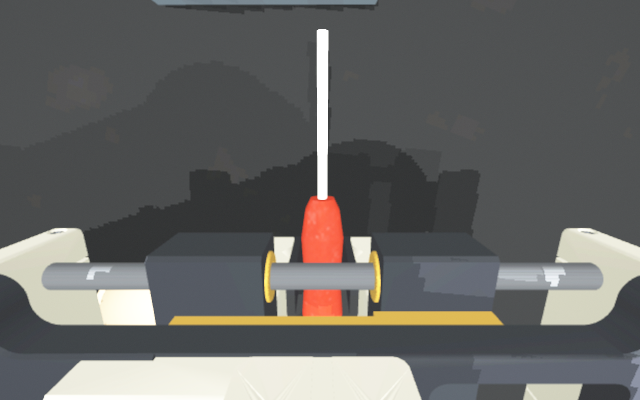

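View pics/w16c.png

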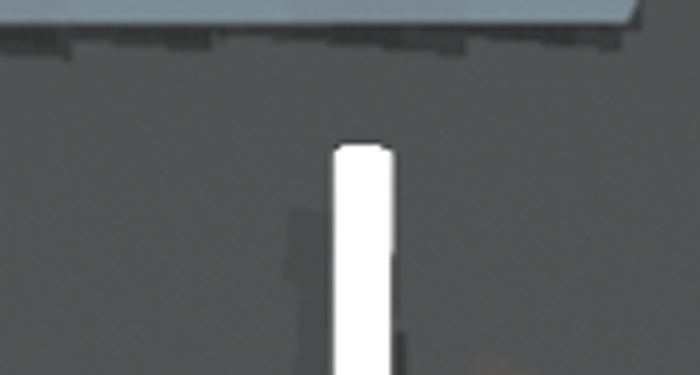

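View pics/s16.png

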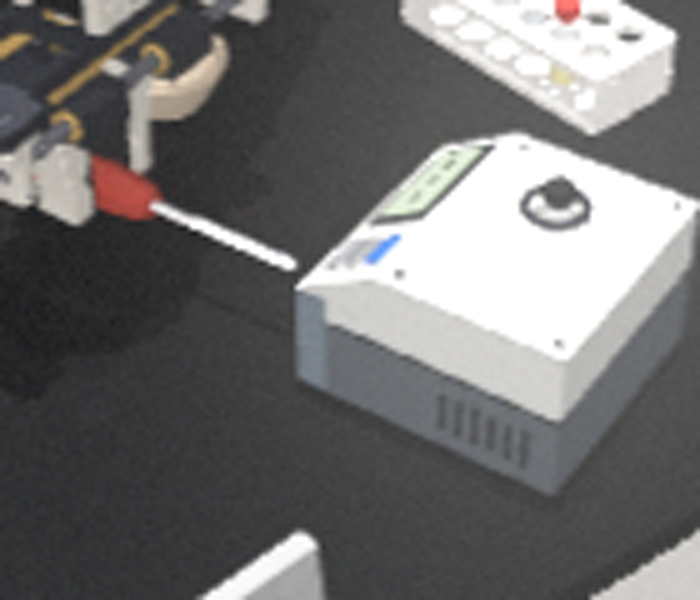

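Run:
```python
from h import *
s=dict(np.load('w16.npz'));o=dict(tool_pos=s['pos'],orientation=s['ori']);c=dict(np.load('s16.npz'))
I={'tool_pos':np.zeros(3),'orientation':np.zeros(3)}
z=o['tool_pos'][2]
b=s['frame'].astype(int).sum(2);f=s['frame'].astype(int)
for r in (0,1,2,3,4,5): 
    d=np.nonzero(f[r,:,2]-f[r,:,0]>15)[0];print(r,d.min() if len(d) else 0,d.max() if len(d) else 0)
for u in (153,156,159,375.2,377.5): print(u,plane(s,u,4,z,I))
print('tip tool',plane(s,322.3,29,.0582,I))
print('tip tri',two(ray(s,322.3,29,o),ray(c,250+295/5-.5,170+265/5-.5)))
d=np.array([np.cos(np.radians(4.6)),np.sin(np.radians(4.6))]);n=np.array([-d[1],d[0]]);p=o['tool_pos'][:2];print(d@p,n@p)
```

```text
0 152 376
1 154 376
2 155 375
3 156 375
4 158 374
5 0 0
153 [ 0.13856597 -0.09698318  0.09785941]
156 [ 0.13856672 -0.09525861  0.09785941]
159 [ 0.13856746 -0.09353403  0.09785941]
375.2 [0.13862133 0.03078021 0.09785941]
377.5 [0.1386219  0.03210301 0.09785941]
tip tool [0.11443955 0.00031285 0.0582    ]
tip tri (array([ 0.53316953, -0.0208481 ,  0.04077684]), np.float64(0.0013015445573712275))
0.41527323855942505 -0.06369128125451268
```

Request:
play_rows:
  series:
    - [0, 0.005, -0.0008, 0, 0]
    - [0, 0.01, -0.0008, 0, 0]
    - [0, 0.015, -0.0008, 0, 0]
    - [0, 0.02, -0.0008, 0, 0]
    - [0, 0.024, -0.0008, 0, 0]
    - [0, 0.028, -0.0008, 0, 0]
    - [0, 0.03, -0.0008, 0, 0]

```text
clock: 14.9
tool_pos: [0.4497, -0.0261, 0.0981]
orientation: [180.0, 0.0, 4.7]
force: [0.0, 0.3, -1.4]
opening: 0.024
```

Run:
```python
from h import *
o=get_obs();s=snapshot('wrist');save('w17',s['frame']);np.savez('w17.npz',pos=o['tool_pos'],ori=o['orientation'],**s)
save('w17c',cv2.resize(s['frame'][0:75,250:390],None,fx=5,fy=5,interpolation=cv2.INTER_CUBIC))
c=snapshot('scene');save('s17',cv2.resize(c['frame'][170:290,250:390],None,fx=5,fy=5,interpolation=cv2.INTER_CUBIC))
print(o['clock'],o['tool_pos'],o['orientation'],o['force'],o['opening'])
```

```text
14.9 [ 0.44966378 -0.02610612  0.09811115] [1.79998942e+02 1.56206026e-05 4.65877988e+00] [ 0.03168799  0.32689427 -1.35267922] 0.024016331949354427
```

View pics/w17c.png

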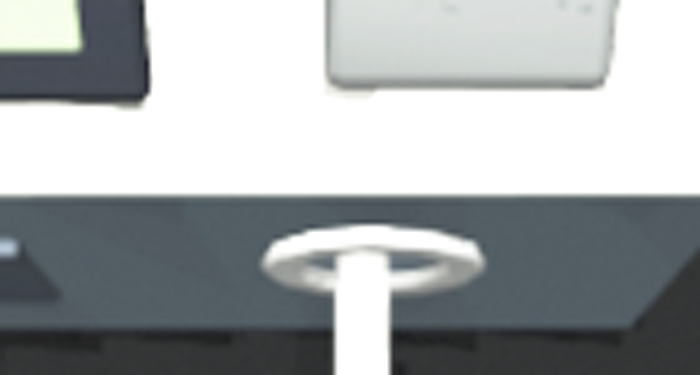

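View pics/s17.png

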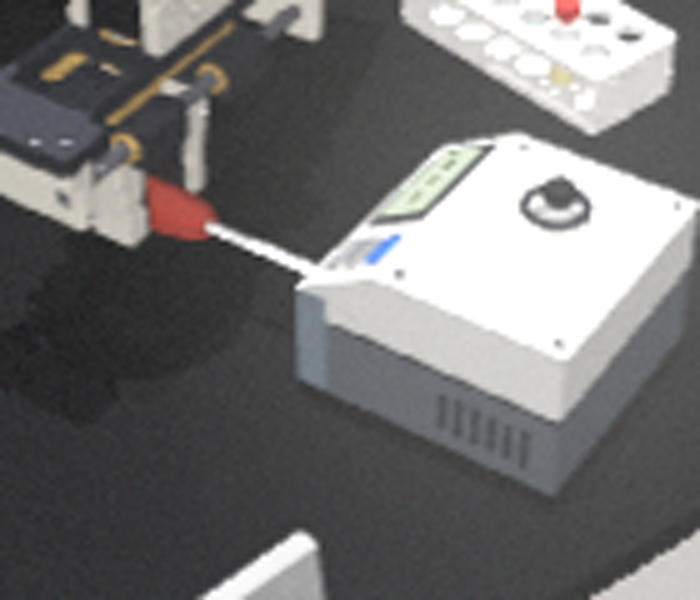

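Request:
play_rows:
  series:
    - [0, 0.003, 0.001, 0, 0]
    - [0, 0.006, 0.001, 0, 0]
    - [0, 0.008, 0.001, 0, 0]
    - [0, 0.008, 0.001, 0, 0]

```text
clock: 15.4
tool_pos: [0.457, -0.0266, 0.098]
orientation: [180.0, 0.1, 4.6]
force: [-0.7, 0.0, -0.7]
opening: 0.0241
```

Request:
play_rows:
  series:
    - [0, 0.002, 0, 0, 0]
    - [0, 0.002, 0, 0, 0]

```text
clock: 15.6
tool_pos: [0.4589, -0.0265, 0.098]
orientation: [180.0, 0.1, 4.6]
force: [-1.9, 0.1, -0.9]
opening: 0.0239
```

Request:
play_rows:
  series:
    - [0, 0.002, 0, 0, 0]
    - [0, 0.002, 0, 0, 0]

```text
clock: 15.8
tool_pos: [0.4609, -0.0263, 0.098]
orientation: [180.0, 0.1, 4.6]
force: [-3.5, 0.0, -1.2]
opening: 0.0243
```

Request:
play_rows:
  series:
    - [0, 0.002, 0, 0, 0]
    - [0, 0.002, 0, 0, 0]

```text
clock: 16.0
tool_pos: [0.462, -0.0264, 0.0977]
orientation: [180.0, 0.2, 4.6]
force: [-5.3, 0.3, -0.5]
opening: 0.0242
```

Request:
play_rows:
  series:
    - [0, 0.001, 0, 0, 0]
    - [0, 0.001, 0, 0, 0]

```text
clock: 16.2
tool_pos: [0.4622, -0.0265, 0.0974]
orientation: [180.0, 0.3, 4.6]
force: [-7.1, 1.5, -0.5]
opening: 0.0242
```

Request:
play_rows:
  series:
    - [0, 0.001, 0, 0, 0]
    - [0, 0.001, 0, 0, 0]

```text
clock: 16.4
tool_pos: [0.4624, -0.0267, 0.0971]
orientation: [180.0, 0.3, 4.6]
force: [-9.2, 1.0, 0.6]
opening: 0.0243
```

Request:
play_rows:
  series:
    - [0, 0, 0, 0, 0]
    - [0, 0, 0, 0, 0]
    - [0, 0, 0, 0, 0]
    - [0, 0, 0, 0, 0]

```text
clock: 16.8
tool_pos: [0.4624, -0.0267, 0.0972]
orientation: [180.0, 0.3, 4.6]
force: [-9.6, 0.7, 1.1]
opening: 0.0243
```

Run:
```python
from h import *
o=get_obs();s=snapshot('wrist');save('w18',s['frame'])
c=snapshot('scene');save('s18',cv2.resize(c['frame'][130:290,230:400],None,fx=3.7,fy=3.7,interpolation=cv2.INTER_CUBIC))
I={'tool_pos':np.zeros(3),'orientation':np.zeros(3)}
print(o['clock'],o['tool_pos'],o['orientation'],o['force'],o['opening'])
```

```text
16.8 [ 0.46244127 -0.02666398  0.09716636] [179.95339609   0.32981009   4.60582151] [-9.59514733  0.71354256  1.14150827] 0.024284276501508027
```

View pics/w18.png

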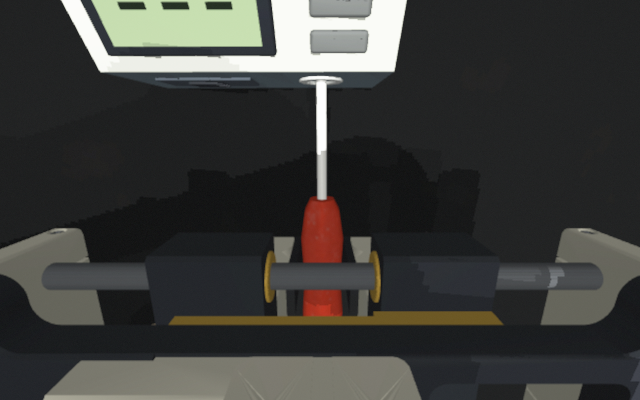

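View pics/s18.png

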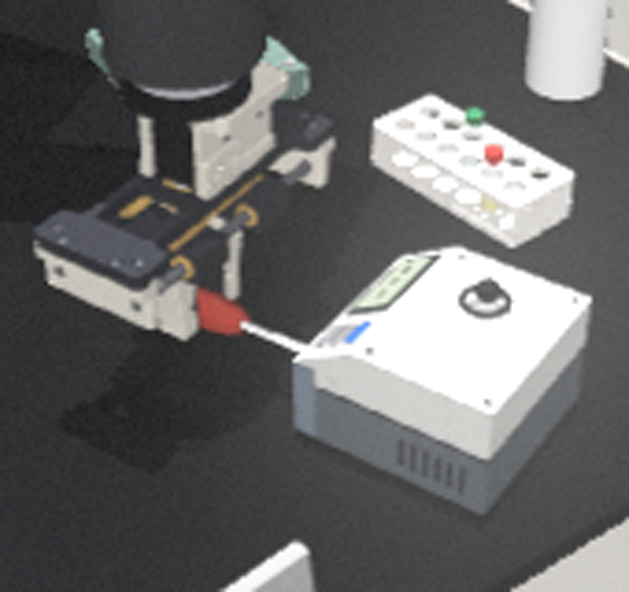

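```bash
python3 -c "
from h import *
print(close_job()); print(get_obs()['force'])"
```

```text
the job is handed in; nothing more can be done
None
the job is handed in; nothing more can be done
```

The job is handed in at about 16.8 s. The blank vial is home in the well and released, and the driver is gripped with its blade holding the key down.

- **Vial:** I took the black-capped vial from the rack, lowered it into the well with no jamming force and opened the jaws. By the wrist depth image the cap top is at about 98–99 mm and the collar at about 87 mm. That matches fully home (98 and 86 mm).
- **Key:** After I gripped the driver across its handle, the blade went cleanly into the ringed hole. The push force rose from about 1.9 N to 3.5 N over the key's spring travel. Then it hit a hard stop and held at about 9.6 N, with the tool stopped after about 5 mm, so the key reads as fully down. The key itself could not be seen.
- **At hand-in:** The jaw opening stayed at 24.3 mm and the handle did not move in the wrist view, so there is no sign of slip. The green and red vials are still standing in the rack.
- **Disagreement:** The fixed top camera placed things about 2–5 mm nearer the robot than the wrist camera. I worked from the wrist views, and the contacts matched them.

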